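# Gauge the sample knob, then tub the batch

## Robot

A 6-joint arm with a two-finger parallel gripper is mounted at the origin on the work surface. World frame = base frame: x ahead of the robot, y to its left, z up, the work surface at z = 0. Lengths are in m, angles in rad, forces in N, time in s.
With the tool pointing down it reaches from about 0.225 to 0.875 m from the base axis. Payload 3.4 kg.
Tool frame: the origin (TCP) lies between the finger pads; the fingertips stand 11 mm ahead of it and the grasp point (between the pads) lies 8 mm behind it (tips_ahead is the distance from the TCP to the fingertips, in m); z points along the fingers, x is the direction in which the jaws open and shut, and the axes are right-handed (so a half turn about z gives the same grasp; the last joint's range is limited). The gripper opens to 85 mm and grips with 20 to 120 N. Pads are 22 mm wide; open, the fingers measure 114 mm over their backs; the gripper's body (76 mm by 85 mm) begins 54 mm behind the grasp point. The pads swing forward as they close: fully open they stand 13 mm farther back than shut.
Start: joints at [1.164, 0.276, 1.505, -0, 1.361, -0.121], TCP at [0.162, 0.552, 0.219] pointing down, gripper open.
Joint ranges: [-2.89, 2.89], [-0.75, 2.08], [0.22, 2.7], [-1.18, 4.32], [0.11, 2.71], [-2.7, 2.7]. Speed limits (rad/s): [2.57, 2.57, 3.14, 3.14, 3.14, 3.14].

## Interface

Orientations are given as a unit quaternion [w, x, y, z].
In Python, from rig import get_state, get_image, sign_off, masks_of, tips_ahead gives the robot as it stands.
- The arm moves only by the tool play_rows, never from a script. Its argument "series" is a list of rows, each an object of numbers: "fingers": the closure, from -1 (fully open) to 1 (shut); "dx", "dy", "dz": the shift along the world's x, y, z in mm; "turn": the turn about the world's z in rad. A call has 1 to 20 rows; each row shifts and turns the pose as measured when the row begins; what a row does not reach is not made up. A row lasts 1/12 s, in which the tool goes at most 41.7 mm and 7.16 degrees, less where a joint would pass 70% of its speed; a pose out of reach is approached as far as the arm can. A call with a gripper value outside its range is refused whole. The fingers move at their own pace and stop on an object; "squeeze" is the grip in N (left out, the last holds). Time passes only in rows, so rows that do not move let the fingers close. It gives the time, the measured TCP pose, the force and the opening at its end, in the units of the state.
- get_state(): the state, without advancing time (a new reading comes with each control period).
- get_image(name): name is "scene" or "top" or "wrist"; returns a dict with "pixels" (400x640x3 uint8, red, green, blue), "vfov" (degrees; the focal length in pixels is half the picture's height over the tangent of half this angle, whatever the lens; pixels are square), "cx", "cy" (the principal point, pixels), "rvec" (rotation vector, rad) and "tvec" (3), from world to camera coordinates, as OpenCV has them; the wrist camera has in their place "hand_eye" (4x4, takes a point from camera to tool coordinates, whose origin is the TCP and whose axes are the tool frame's). Camera axes: x right, y down, z forward; pixel columns grow to the right and rows downward; lengths in m; the calibration is good to about 2 mm. The wrist camera is an equidistant fisheye: a pixel r from the principal point sees the ray r / f radians off the axis. A picture is of the moment at which its call begins: read the wrist's pose just before it. There is no depth.
- sign_off(): hands the job in, once; it reports no verdict.
Trained networks look in a picture, given as the dict that the camera call returned (one of the last four; its "shot" number tells which), for a name from the list of things; names that differ only in an ending like _2 or _b are one class to them, and where a whole thing is asked for, a point or a joint stands for the part that bears it (a point fixed in the world has none). Each returns a list of dicts, best first, with "p" (0 to 1); they miss things now and then, are a little off and sometimes report something else, mostly with a low value. They report only what shows in the picture. A call takes as long as a camera call. They do not tell look-alikes from the thing itself.
- masks_of(picture, label): "region" (400x640 bool, what is visible of it) and "xy" ([column, row] in pixels, amid what is visible of it).
The state is a dict: "clock": time; "qpos": joint angles; "qd": joint speeds; "effort": joint torques, N m; "position": TCP position; "ee_rot": TCP orientation; "contact_force": force on the tool from outside, world axes, zero at the start; "moment": the same for the moment, N m; "width": finger opening in m.
Only numpy, scipy, OpenCV 4.12 (cv2) and the standard library are available. Lean on these libraries where they do the work, as an engineer would, in place of code of your own. Each camera call takes 0.05 s, during which the arm holds its last target. There are 200 camera calls.

## Task

Find out how deep the sample ball knob clamped in the fixture is bored: take the depth rod from its stand, slide it into the sample's bore until it bottoms, let go and read how much of it is left showing. Leave it standing there while you lower the batch of ball knobs from the tray, gently, without dropping them, all into the round tub if the bore is full depth (40 mm) or all into the square tub if it is short (24 mm). Last, put the rod back in its stand and leave the other things on the bench where they are.

Things in the scene. Friction and masses are not known exactly. Their poses are not given: they have to be found in the camera images.
- rod: steel depth rod, 130 mm long in all: shaft 11 mm in diameter with a round end and dark graduation rings every 10 mm, and at the top an aluminium grip 20 mm in diameter that takes the last 30 mm (100 to 130 mm from the tip). 100 g. Origin: the tip of the shaft; z runs up the rod to the grip. Starts upright in the stand. It fits loosely in bores and may lean up to about 0.08 rad
- bore_mouth (a point): centre of the mouth of the sample's vertical blind bore (12.8 mm wide), in the brass-rimmed flat top of the sample, about 64 mm above the bench. Depth differs between starts: 40 mm (full: 60 mm of shaft shows below the rod's grip) or 24 mm (short: 76 mm shows). The sample, a black 48 mm ball knob, is clamped between two low jaws on an aluminium plate 80 x 80 x 18 mm. Fixed
- stand_mouth (a point): mouth of the rod stand, a plain grey block 60 x 60 x 60 mm with one vertical blind hole 12.8 mm in diameter and 40 mm deep; this point is the centre of the hole at the top face, 60 mm above the bench. Fixed
- tray: grey shallow tray 140 x 240 mm (its own x, y) with walls 18 mm high and 3 mm thick; floor 3 mm thick. Origin: centre of its underside on the bench. Fixed
- knob1: black ball knob 48 mm in diameter, 70 g, with a small flush brass ring. Origin: its centre. It starts on the tray (some of the five are absent: 3 to 5 are there). It rolls if pushed, but comes to rest. It must not be dropped
- knob2: black ball knob 48 mm in diameter, 70 g, with a small flush brass ring. Origin: its centre. It starts on the tray (some of the five are absent: 3 to 5 are there). It rolls if pushed, but comes to rest. It must not be dropped
- knob3: black ball knob 48 mm in diameter, 70 g, with a small flush brass ring. Origin: its centre. It starts on the tray (some of the five are absent: 3 to 5 are there). It rolls if pushed, but comes to rest. It must not be dropped
- knob4: black ball knob 48 mm in diameter, 70 g, with a small flush brass ring. Origin: its centre. It starts on the tray (some of the five are absent: 3 to 5 are there). It rolls if pushed, but comes to rest. It must not be dropped
- knob5: black ball knob 48 mm in diameter, 70 g, with a small flush brass ring. Origin: its centre. It starts on the tray (some of the five are absent: 3 to 5 are there). It rolls if pushed, but comes to rest. It must not be dropped
- tub_round_in (a point): centre of the inner floor of the round white tub, 5 mm above the bench: upright cylinder 220 mm outside, walls 5 mm thick, rim 85 mm above the bench. Fixed
- tub_square_in (a point): centre of the inner floor of the square white tub, 5 mm above the bench: 180 x 220 mm outside, walls 5 mm thick, rim 85 mm above the bench; x and y run along its sides. Fixed
- tub_round: the round tub itself (origin: centre of its underside)
- tub_square: the square tub itself (origin: centre of its underside)
- board_a: bystander: green circuit board 80 x 55 mm, 16 mm tall with its parts
- board_b: bystander: another such circuit board
- tape: bystander: roll of amber tape, 90 mm in diameter, 24 mm tall
- driver: bystander: screwdriver lying on the bench
Things that resemble listed ones, but are neither listed nor needed, are in the scene too. What is shaped like the knob5 but pink, purple or red is not meant.

How it is judged:
By the outcome, as a careful person would: the job done as asked, in the order asked, and still so for the second after the job is handed in, with the robot touching nothing.
Of bore_end_a, bore_end_b only 1 to 1 are there at a start; the rules pass over those that are not, and their reading is None.
Of knob1, knob2, knob3, knob4, knob5 only 3 to 5 are there at a start; the rules pass over those that are not, and their reading is None.
At some moment in a run one of knob1, knob2, knob3, knob4, knob5 may be knocked a few centimetres aside while the robot is not near it.
It also fails if it takes over 210 s, if anything falls off the work surface, if the arm or the gripper's body presses on something with over 40 N, if the wrist force passes 120 N, or if a joint passes its speed limit or range.

## Working session

There is one attempt and no reset: what is moved stays moved. The work goes in short steps, Python scripts to look and compute and a tool call to move; the robot and the scene stay as the last step left them, time stands still between calls to the robot, and variables do not carry over. Pictures are saved under pics/ and viewed, about 12 in all and at most 16, crops included, and the job is handed in when it is done.

Besides the shell and the picture viewer there is one more tool, called after "Emit:" as name([rows], argument=value, ...), one row to a line, values as JSON. play_rows: Moves the arm, as the interface text tells. Its arguments: {"type":"object","properties":{"series":{"type":"array"},"squeeze":{"type":"number"}},"required":["series"]}

```bash
ls; mkdir -p pics
cat > h.py <<'E'
import numpy as np, cv2
from rig import *
def save(im,name,crop=None,scale=1):
    p=im["pixels"]
    if crop: p=p[crop[1]:crop[3],crop[0]:crop[2]]
    if scale!=1: p=cv2.resize(p,None,fx=scale,fy=scale,interpolation=cv2.INTER_CUBIC)
    cv2.imwrite("pics/"+name,cv2.cvtColor(p,cv2.COLOR_RGB2BGR))
def f(im): return im["pixels"].shape[0]/2/np.tan(np.radians(im["vfov"])/2)
def ray(im,xy,st=None):
    "origin and direction in world"
    d=np.array([(xy[0]-im["cx"])/f(im),(xy[1]-im["cy"])/f(im)])
    if "hand_eye" in im:
        th=np.hypot(*d); k=np.sin(th)/th if th>1e-9 else 1
        v=np.array([d[0]*k,d[1]*k,np.cos(th)])
        w,x,y,z=st["ee_rot"]
        from scipy.spatial.transform import Rotation as R
        Rt=R.from_quat([x,y,z,w]).as_matrix(); H=np.array(im["hand_eye"])
        return Rt@H[:3,3]+np.array(st["position"]), Rt@H[:3,:3]@v
    Rm=cv2.Rodrigues(np.array(im["rvec"],float))[0]; t=np.array(im["tvec"],float).ravel()
    return -Rm.T@t, Rm.T@np.array([d[0],d[1],1.])
def at(im,xy,z,st=None):
    o,v=ray(im,xy,st); return o+v*(z-o[2])/v[2]
def proj(im,P):
    Rm=cv2.Rodrigues(np.array(im["rvec"],float))[0]; c=Rm@np.array(P,float)+np.array(im["tvec"],float).ravel()
    return np.array([im["cx"]+f(im)*c[0]/c[2],im["cy"]+f(im)*c[1]/c[2]])
E
python3 - <<'E'
from h import *
T=get_image("top"); S=get_image("scene")
save(T,"top0.png"); save(S,"scene0.png")
for n,z in [("rod",.1),("bore_mouth",.064),("stand_mouth",.06),("tray",0.0),("knob1",.027),("tub_round",.085),("tub_square",.085),("board_a",.01),("tape",.02),("driver",.01)]:
    for r in masks_of(T,n): print(n,"T",round(r["p"],2),np.round(r["xy"]),r["region"].sum(),np.round(at(T,r["xy"],z),3))
    for r in masks_of(S,n): print(n,"S",round(r["p"],2),np.round(r["xy"]),r["region"].sum(),np.round(at(S,r["xy"],z),3))
print(ray(T,(320,200)),ray(S,(320,200)),get_state())
E
```

```text
pics
rod T 0.52 [350. 248.] 67 [ 0.452 -0.082  0.1  ]
rod S 0.57 [288. 147.] 192 [ 0.425 -0.092  0.1  ]
bore_mouth T 0.89 [280. 250.] 871 [0.443 0.097 0.064]
bore_mouth S 0.75 [363. 188.] 928 [0.491 0.107 0.064]
stand_mouth T 0.95 [346. 249.] 480 [ 0.448 -0.074  0.06 ]
stand_mouth S 0.74 [290. 175.] 790 [ 0.483 -0.073  0.06 ]
tray T 0.74 [315. 177.] 2991 [0.65  0.012 0.   ]
tray S 0.82 [307. 253.] 3888 [0.664 0.01  0.   ]
knob1 T 0.82 [352. 290.] 257 [ 0.342 -0.094  0.027]
knob1 T 0.81 [292. 156.] 239 [0.702 0.073 0.027]
knob1 T 0.79 [347. 190.] 233 [ 0.609 -0.076  0.027]
knob1 T 0.72 [453. 249.] 7815 [ 0.456 -0.365  0.027]
knob1 T 0.69 [318. 121.] 208 [0.801 0.006 0.027]
knob1 T 0.61 [317. 185.] 236 [0.624 0.005 0.027]
knob1 T 0.61 [424. 127.] 236 [ 0.791 -0.29   0.027]
knob1 T 0.58 [287. 186.] 229 [0.619 0.087 0.027]
knob1 T 0.53 [384. 203.] 256 [ 0.575 -0.178  0.027]
knob1 T 0.49 [349. 166.] 238 [ 0.676 -0.083  0.027]
knob1 S 0.96 [336. 260.] 368 [0.69  0.078 0.027]
knob1 S 0.94 [264. 242.] 344 [ 0.676 -0.083  0.027]
knob1 S 0.86 [311. 231.] 335 [0.62  0.01  0.027]
knob1 S 0.85 [1
[... 1432 characters left out ...]
0.69705398])) {'clock': 1.1, 'qpos': array([ 1.16400424e+00,  2.75841522e-01,  1.50487440e+00,  2.99292395e-05,
        1.36071779e+00, -1.21021031e-01]), 'qd': array([ 2.06145336e-03,  7.70945676e-04, -8.08218726e-05,  1.40005242e-03,
        1.38501892e-03,  1.18409702e-03]), 'effort': array([ 1.56413986e-03, -4.16680598e+01, -2.46108341e+01,  2.60233046e-04,
        2.86111381e-04, -1.29651409e-05]), 'position': array([0.16211188, 0.55171319, 0.21917162]), 'ee_rot': array([-5.22815560e-05,  8.00594560e-01,  5.99206429e-01,  6.16175731e-05]), 'contact_force': array([-0.06970541,  0.00966443, -0.02464699]), 'moment': array([0.01794557, 0.00981603, 0.04996512]), 'width': 0.08572544791749585}
```

View pics/top0.png

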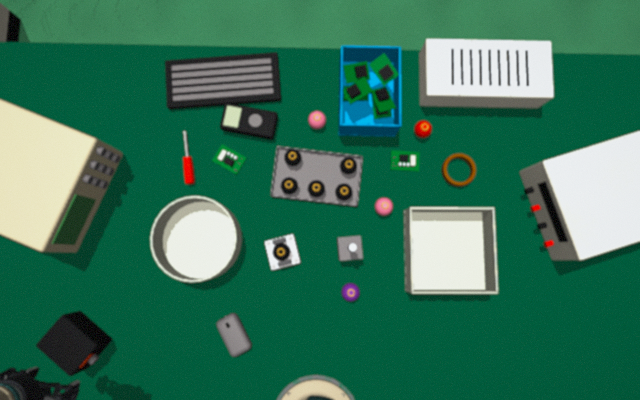

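View pics/scene0.png

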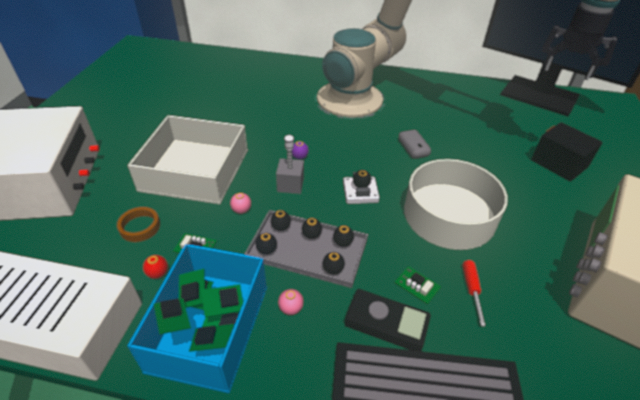

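The top view shows five black knobs on the tray at (292,156), (349,166), (289,186), (317,187) and (344,190). The sample is at (281,252), the stand with the rod at (350,248), the round tub at (196,240) and the square tub at (451,250). The pink, red and purple balls are decoys. I'll move to the rod.

Emit:
play_rows([
  {"dx": 14,"dy": -33,"dz": 5,"fingers": -1},
  {"dx": 14,"dy": -33,"dz": 5},
  {"dx": 14,"dy": -33,"dz": 5},
  {"dx": 14,"dy": -33,"dz": 5},
  {"dx": 14,"dy": -33,"dz": 5},
  {"dx": 14,"dy": -33,"dz": 5},
  {"dx": 14,"dy": -33,"dz": 5},
  {"dx": 14,"dy": -33,"dz": 5},
  {"dx": 14,"dy": -33,"dz": 5},
  {"dx": 14,"dy": -33,"dz": 5},
  {"dx": 14,"dy": -33,"dz": 5},
  {"dx": 14,"dy": -33,"dz": 5},
  {"dx": 14,"dy": -33,"dz": 5},
  {"dx": 14,"dy": -33,"dz": 5},
  {"dx": 14,"dy": -33,"dz": 5},
  {"dx": 14,"dy": -33,"dz": 5},
  {"dx": 14,"dy": -33,"dz": 5},
  {"dx": 14,"dy": -33,"dz": 5},
  {"dx": 14,"dy": -33},
  {"dx": 0,"dy": 0},
], squeeze=40)

```text
invalid input at $.series[0]: expected keys fingers, dx, dy, dz, turn
```

Run:
```python
from h import *
st=get_state(); W=get_image("wrist"); save(W,"w1.png")
print(st["position"],st["ee_rot"],W["hand_eye"],W["cx"],W["cy"],f(W))
for n,z in [("rod",.15),("bore_mouth",.064),("stand_mouth",.06),("knob1",.027),("tub_round",.085),("tub_square",.085)]:
    for r in masks_of(W,n): print(n,round(r["p"],2),np.round(r["xy"]),r["region"].sum(),np.round(at(W,r["xy"],z,st),4))
```

```text
[0.16211188 0.55171319 0.21917162] [-5.22815560e-05  8.00594560e-01  5.99206429e-01  6.16175731e-05] [[ 9.99999984e-01 -8.43253280e-05  1.57446079e-04 -4.38800304e-04]
 [ 2.91915606e-05  9.46840246e-01  3.21704131e-01 -8.26406361e-02]
 [-1.76204091e-04 -3.21704121e-01  9.46840233e-01 -1.53851908e-01]
 [ 0.00000000e+00  0.00000000e+00  0.00000000e+00  1.00000000e+00]] 324.57842740460256 201.97472347988793 309.70691628693146
stand_mouth 0.73 [ 89. 371.] 340 [ 0.4058 -0.0395  0.06  ]
knob1 0.66 [ 74. 338.] 296 [ 0.3388 -0.0588  0.027 ]
knob1 0.47 [168. 373.] 55 [0.4417 0.1576 0.027 ]
tub_round 0.83 [246. 349.] 2286 [0.3448 0.3885 0.085 ]
tub_square 0.78 [ 40. 370.] 3574 [ 0.3947 -0.2384  0.085 ]
```

View pics/w1.png

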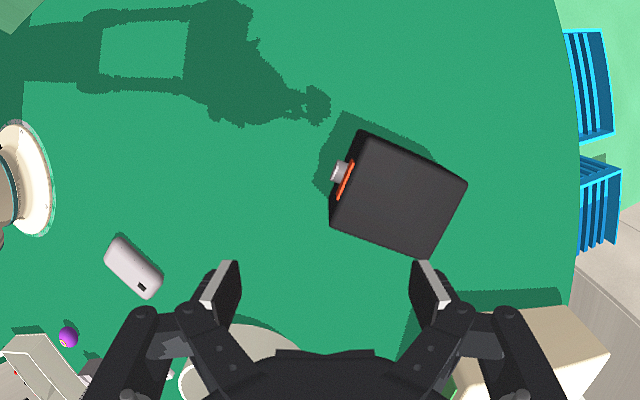

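The wrist picture shows only the black box, the arm's shadow and the fingers, because the move was refused (all keys are needed). I'll send it again with every key.

Emit:
play_rows([
  {"dx": 14,"dy": -33,"dz": 5,"turn": 0,"fingers": -1},
  {"dx": 14,"dy": -33,"dz": 5,"turn": 0,"fingers": -1},
  {"dx": 14,"dy": -33,"dz": 5,"turn": 0,"fingers": -1},
  {"dx": 14,"dy": -33,"dz": 5,"turn": 0,"fingers": -1},
  {"dx": 14,"dy": -33,"dz": 5,"turn": 0,"fingers": -1},
  {"dx": 14,"dy": -33,"dz": 5,"turn": 0,"fingers": -1},
  {"dx": 14,"dy": -33,"dz": 5,"turn": 0,"fingers": -1},
  {"dx": 14,"dy": -33,"dz": 5,"turn": 0,"fingers": -1},
  {"dx": 14,"dy": -33,"dz": 5,"turn": 0,"fingers": -1},
  {"dx": 14,"dy": -33,"dz": 5,"turn": 0,"fingers": -1},
  {"dx": 14,"dy": -33,"dz": 5,"turn": 0,"fingers": -1},
  {"dx": 14,"dy": -33,"dz": 5,"turn": 0,"fingers": -1},
  {"dx": 14,"dy": -33,"dz": 5,"turn": 0,"fingers": -1},
  {"dx": 14,"dy": -33,"dz": 5,"turn": 0,"fingers": -1},
  {"dx": 14,"dy": -33,"dz": 5,"turn": 0,"fingers": -1},
  {"dx": 14,"dy": -33,"dz": 5,"turn": 0,"fingers": -1},
  {"dx": 14,"dy": -33,"dz": 5,"turn": 0,"fingers": -1},
  {"dx": 14,"dy": -33,"dz": 0,"turn": 0,"fingers": -1},
  {"dx": 14,"dy": -33,"dz": 0,"turn": 0,"fingers": -1},
  {"dx": 0,"dy": 0,"dz": 0,"turn": 0,"fingers": -1},
], squeeze=40)

```text
clock: 3.12
position: [0.4331, -0.1051, 0.3101]
ee_rot: [0.006, 0.798, 0.602, 0.006]
contact_force: [-0.5, 0.3, 1.1]
width: 0.0855
```

```bash
cat > look.py <<'E'
from h import *
import sys
st=get_state(); W=get_image("wrist"); save(W,sys.argv[1])
print(np.round(st["position"],4),np.round(st["ee_rot"],3),np.round(st["contact_force"],2),st["width"],st["clock"])
for n,z in [("rod",.15),("bore_mouth",.064),("stand_mouth",.06),("knob1",.027),("tub_round",.085),("tub_square",.085)]:
    for r in masks_of(W,n): print(n,round(r["p"],2),np.round(r["xy"]),r["region"].sum(),np.round(at(W,r["xy"],z,st),4))
E
python3 look.py w2.png
```

```text
[ 0.4331 -0.1051  0.3101] [0.006 0.798 0.602 0.006] [-0.5   0.35  1.06] 0.08546365745346104 3.1167
rod 0.69 [349. 184.] 445 [ 0.4472 -0.0818  0.15  ]
rod 0.48 [375. 291.] 590 [ 0.5896 -0.084   0.15  ]
bore_mouth 0.59 [451. 125.] 2647 [0.4292 0.0739 0.064 ]
bore_mouth 0.31 [462. 272.] 512 [0.6682 0.0627 0.064 ]
stand_mouth 0.65 [342. 164.] 1948 [ 0.4444 -0.0833  0.06  ]
knob1 0.98 [307. 247.] 659 [ 0.5665 -0.1721  0.027 ]
knob1 0.93 [323.  88.] 931 [ 0.3406 -0.0808  0.027 ]
knob1 0.91 [466. 231.] 550 [0.6164 0.0905 0.027 ]
knob1 0.87 [425. 240.] 649 [0.6103 0.0161 0.027 ]
knob1 0.87 [376. 253.] 636 [ 0.6084 -0.0688  0.027 ]
knob1 0.7 [376. 287.] 550 [ 0.6759 -0.0807  0.027 ]
knob1 0.66 [462. 271.] 535 [0.6952 0.077  0.027 ]
knob1 0.55 [287. 345.] 193 [ 0.7683 -0.2763  0.027 ]
tub_round 0.65 [379. 249.] 672 [ 0.5697 -0.0649  0.085 ]
tub_round 0.59 [569. 118.] 11883 [0.4539 0.2767 0.085 ]
tub_round 0.21 [183. 210.] 19615 [ 0.4376 -0.3128  0.085 ]
tub_square 0.74 [182. 210.] 19474 [ 0.4373 -0.3144  0.085 ]
```

View pics/w2.png

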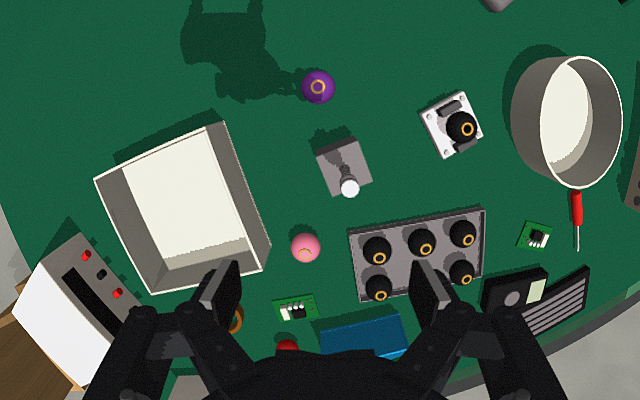

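The wrist view shows the rod grip's top at (349,188), the sample's brass ring at about (466,128) and all five knobs between x 350 and 490. Next I'll measure the rod and bore finely.

Run:
```python
from h import *
T=get_image("top"); st=get_state(); W=get_image("wrist")
def bright(im,box,cond):
    x0,y0,x1,y1=box; p=im["pixels"][y0:y1,x0:x1].astype(int); m=cond(p); ys,xs=np.nonzero(m)
    return np.array([(xs.min()+xs.max())/2+x0,(ys.min()+ys.max())/2+y0]),(np.ptp(xs)+1,np.ptp(ys)+1),np.array([xs.mean()+x0,ys.mean()+y0])
wh=lambda p:(p.min(2)>170)
ye=lambda p:(p[...,0]-p[...,2]>60)&(p[...,0]>100)
for nm,im,s,box,c,z in [("cap W",W,st,(330,165,370,210),wh,.15),("cap T",T,None,(335,235,365,262),wh,.15),("ring W",W,st,(445,105,485,150),ye,.064),("ring T",T,None,(265,236,300,268),ye,.064)]:
    b,e,m=bright(im,box,c); print(nm,b,e,m,np.round(at(im,b,z,s),4),np.round(at(im,m,z,s),4))
print(st["position"],st["ee_rot"])
save(W,"c1.png",(430,90,500,160),6)
# knobs by two cams: ring positions
for r in masks_of(T,"knob1"): print(np.round(at(T,r["xy"],.027),3))
for r in masks_of(T,"tray")[:1]:
    c=cv2.minAreaRect(np.argwhere(r["region"])[:,::-1].astype(np.float32)); print([np.round(at(T,q,.018),3)[:2] for q in cv2.boxPoints(c)])
```

```text
cap W [343.  193.5] (np.int64(17), np.int64(18)) [342.93333333 193.33333333] [ 0.4518 -0.0826  0.15  ] [ 0.4516 -0.0826  0.15  ]
cap T [362.  245.5] (np.int64(5), np.int64(14)) [362.76923077 246.28205128] [ 0.4568 -0.1074  0.15  ] [ 0.455  -0.1093  0.15  ]
ring W [461.5 133.5] (np.int64(12), np.int64(14)) [461.58024691 133.4691358 ] [0.4398 0.097  0.064 ] [0.4397 0.0971 0.064 ]
ring T [280.5 251. ] (np.int64(8), np.int64(9)) [280.41818182 251.23636364] [0.4413 0.096  0.064 ] [0.4407 0.0962 0.064 ]
[ 0.43000961 -0.09773301  0.31050861] [0.00326693 0.79597244 0.60528188 0.00714443]
[0.805 0.018 0.027]
[ 0.68  -0.082  0.027]
[ 0.788 -0.282  0.027]
[ 0.611 -0.071  0.027]
[ 0.332 -0.098  0.027]
[0.618 0.013 0.027]
[0.623 0.086 0.027]
[0.701 0.076 0.027]
[ 0.572 -0.177  0.027]
[array([0.592, 0.133]), array([0.736, 0.122]), array([ 0.713, -0.12 ]), array([ 0.57 , -0.105])]
```

Emit:
play_rows([
  {"dx": 10,"dy": 7,"dz": -20,"turn": 0,"fingers": -1},
  {"dx": 10,"dy": 7,"dz": -20,"turn": 0,"fingers": -1},
  {"dx": 0,"dy": 0,"dz": -20,"turn": 0,"fingers": -1},
  {"dx": 0,"dy": 0,"dz": -20,"turn": 0,"fingers": -1},
  {"dx": 0,"dy": 0,"dz": -10,"turn": 0,"fingers": -1},
  {"dx": 0,"dy": 0,"dz": 0,"turn": 0,"fingers": -1},
  {"dx": 0,"dy": 0,"dz": 0,"turn": 0,"fingers": -1},
  {"dx": 0,"dy": 0,"dz": 0,"turn": 0,"fingers": -1},
  {"dx": 0,"dy": 0,"dz": 0,"turn": 0,"fingers": -1},
])

```text
clock: 4.42
position: [0.4522, -0.0809, 0.2206]
ee_rot: [0.007, 0.794, 0.607, 0.009]
contact_force: [-0.2, 0.8, 0.4]
width: 0.0855
```

Run:
```python
from h import *
st=get_state(); W=get_image("wrist"); save(W,"w3.png")
print(st["position"],st["ee_rot"],st["contact_force"])
p=W["pixels"].astype(int)
n,l,s,c=cv2.connectedComponentsWithStats((p.min(2)>150).astype(np.uint8)[120:330,220:430].copy())
for i in range(1,n):
    if s[i,4]>100: xy=c[i]+[220,120]; print(s[i],xy,at(W,xy,.15,st))
for n in("rod",):
    for r in masks_of(W,n): print(r["p"],r["xy"],at(W,r["xy"],.15,st))
```

```text
[ 0.45215347 -0.08086353  0.22059216] [0.00694525 0.79441628 0.60726279 0.00929735] [-0.15148458  0.844964    0.4199322 ]
[ 90  76  25  24 460] [322.15       207.60434783] [ 0.45141535 -0.08256266  0.15      ]
0.75 [323.9, 197.9] [ 0.44413324 -0.07918027  0.15      ]
```

View pics/w3.png

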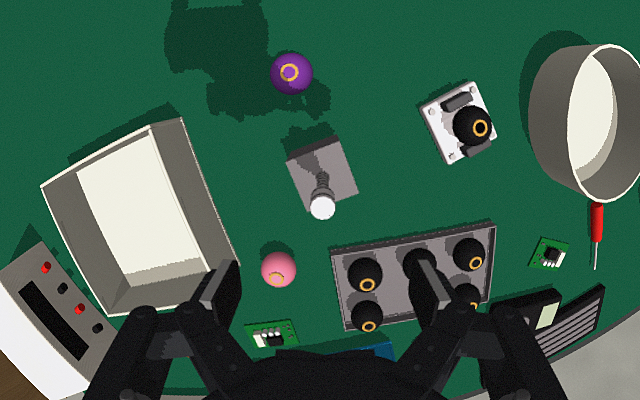

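The cap at (322,207) lies between the fingers and slightly off centre, by 1–2 mm. I'll descend, grip and lift.

Emit:
play_rows([
  {"dx": -1,"dy": -2,"dz": -10,"turn": 0,"fingers": -1},
  {"dx": 0,"dy": 0,"dz": -10,"turn": 0,"fingers": -1},
  {"dx": 0,"dy": 0,"dz": -10,"turn": 0,"fingers": -1},
  {"dx": 0,"dy": 0,"dz": -10,"turn": 0,"fingers": -1},
  {"dx": 0,"dy": 0,"dz": -10,"turn": 0,"fingers": -1},
  {"dx": 0,"dy": 0,"dz": -10,"turn": 0,"fingers": -1},
  {"dx": 0,"dy": 0,"dz": -10,"turn": 0,"fingers": -1},
  {"dx": 0,"dy": 0,"dz": -10,"turn": 0,"fingers": -1},
  {"dx": 0,"dy": 0,"dz": -10,"turn": 0,"fingers": -1},
  {"dx": 0,"dy": 0,"dz": 0,"turn": 0,"fingers": -1},
  {"dx": 0,"dy": 0,"dz": 0,"turn": 0,"fingers": -1},
])

```text
clock: 5.43
position: [0.452, -0.0859, 0.1267]
ee_rot: [0.011, 0.795, 0.607, 0.011]
contact_force: [-0.5, 0.6, -0.1]
width: 0.0853
```

Run:
```python
from h import *
from scipy.spatial.transform import Rotation as R
st=get_state(); w,x,y,z=st["ee_rot"]; print(st["position"],R.from_quat([x,y,z,w]).as_matrix().round(4),st["contact_force"])
```

```text
[ 0.45199973 -0.08593957  0.12674119] [[ 0.2639  0.964   0.0318]
 [ 0.9646 -0.2639 -0.0042]
 [ 0.0044  0.0318 -0.9995]] [-0.46323724  0.6199296  -0.05144541]
```

Emit:
play_rows([
  {"dx": 0,"dy": 3,"dz": 0,"turn": 0,"fingers": -1},
  {"dx": 0,"dy": 0,"dz": 0,"turn": 0,"fingers": -1},
  {"dx": 0,"dy": 0,"dz": 0,"turn": 0,"fingers": -1},
])

```text
clock: 5.68
position: [0.4526, -0.0832, 0.1277]
ee_rot: [0.012, 0.795, 0.606, 0.012]
contact_force: [-0.1, -0.5, -0.9]
width: 0.0859
```

Emit:
play_rows([
  {"dx": 0,"dy": 0,"dz": 0,"turn": 0,"fingers": -0.5},
  {"dx": 0,"dy": 0,"dz": 0,"turn": 0,"fingers": 0},
  {"dx": 0,"dy": 0,"dz": 0,"turn": 0,"fingers": 0.3},
  {"dx": 0,"dy": 0,"dz": 0,"turn": 0,"fingers": 0.3},
])

```text
clock: 6.02
position: [0.4538, -0.0834, 0.1294]
ee_rot: [0.014, 0.795, 0.607, 0.013]
contact_force: [0.5, 0.1, -0.2]
width: 0.0389
```

Run:
```python
from h import *
from scipy.spatial.transform import Rotation as R
st=get_state(); w,x,y,z=st["ee_rot"]; print(st["position"],R.from_quat([x,y,z,w]).as_matrix()[:,2].round(4),st["contact_force"],st["width"])
W=get_image("wrist");save(W,"w4.png")
```

```text
[ 0.45382599 -0.08341951  0.12935262] [ 0.0371 -0.0061 -0.9993] [ 0.52713353  0.08749586 -0.19673974] 0.03886197811328049
```

View pics/w4.png

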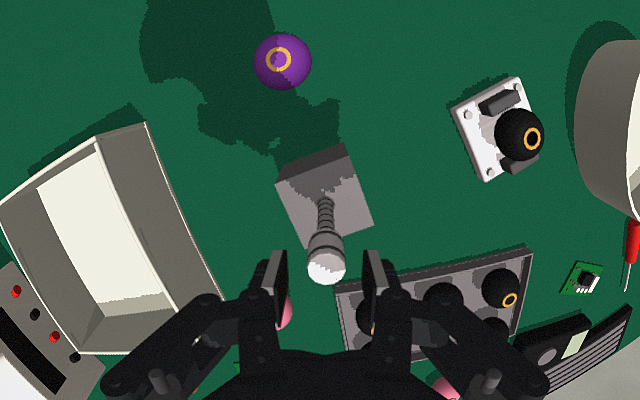

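The cap at (326,265) is centred between the pads (272 to 378). Idle rows drift slightly up and outward, so I'll compensate for that while closing.

Emit:
play_rows([
  {"dx": -2,"dy": 0,"dz": -2,"turn": 0,"fingers": 1},
  {"dx": -1,"dy": 0,"dz": -0.5,"turn": 0,"fingers": 1},
  {"dx": 0,"dy": 0,"dz": -0.5,"turn": 0,"fingers": 1},
  {"dx": 0,"dy": 0,"dz": -0.5,"turn": 0,"fingers": 1},
  {"dx": 0,"dy": 0,"dz": 0,"turn": 0,"fingers": 1},
], squeeze=50)

```text
clock: 6.48
position: [0.4531, -0.084, 0.128]
ee_rot: [0.016, 0.795, 0.606, 0.015]
contact_force: [0.1, -0.3, 1.5]
width: 0.0171
```

Emit:
play_rows([
  {"dx": 0,"dy": 0,"dz": 15,"turn": 0,"fingers": 1},
  {"dx": 0,"dy": 0,"dz": 25,"turn": 0,"fingers": 1},
  {"dx": 0,"dy": 0,"dz": 25,"turn": 0,"fingers": 1},
  {"dx": 0,"dy": 0,"dz": 5,"turn": 0,"fingers": 1},
])

```text
clock: 6.82
position: [0.4485, -0.0828, 0.1954]
ee_rot: [0.011, 0.795, 0.606, 0.011]
contact_force: [1.1, -0.4, -0.5]
width: 0.0172
```

```bash
cat > s.py <<'E'
from h import *
from scipy.spatial.transform import Rotation as R
def info():
    st=get_state(); w,x,y,z=st["ee_rot"]; M=R.from_quat([x,y,z,w]).as_matrix()
    print("t",st["clock"],"pos",(st["position"]*1000).round(1),"zax",M[:,2].round(4),"yaw",round(float(np.arctan2(M[1,0],M[0,0])),3),"q6",st["qpos"][5].round(2),"F",st["contact_force"].round(1),"w",round(st["width"]*1000,1)); return st
if __name__=="__main__": info()
E
python3 s.py
```

```text
t 6.8167 pos [448.5 -82.8 195.4] zax [ 0.0314 -0.0039 -0.9995] yaw 1.303 q6 -1.65 F [ 1.1 -0.4 -0.5] w 17.2
```

Run:
```python
from h import *
W=get_image("wrist");S=get_image("scene")
a=W["pixels"][180:380,180:480]; b=S["pixels"][80:230,200:500]
a=cv2.resize(a,(600,400),interpolation=cv2.INTER_CUBIC); 
b=cv2.resize(b,(600,300),interpolation=cv2.INTER_CUBIC)
cv2.imwrite("pics/w5.png",cv2.cvtColor(np.vstack([a,b])[:600],cv2.COLOR_RGB2BGR))
```

```text
(no output)
```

View pics/w5.png

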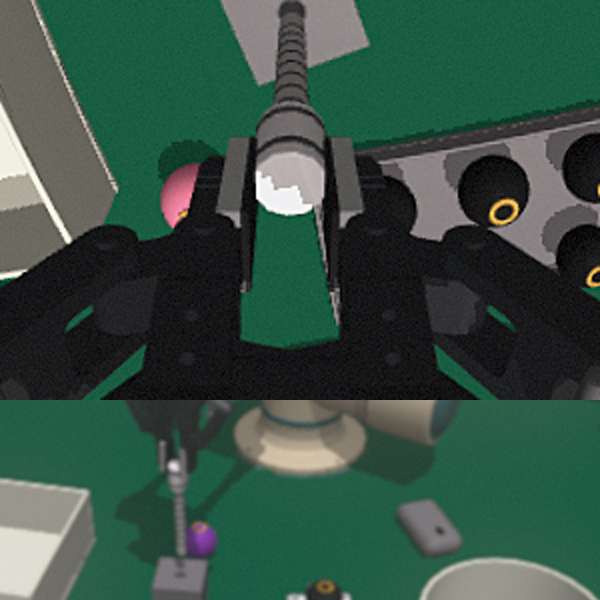

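The rod is out of the stand, upright and held by its grip: cap at about (325,271) and tip at about (326,182) in the wrist frame. Now I'll work out where its tip is.

```bash
python3 - <<'E'
from h import *
from s import info
st=info(); W=get_image("wrist"); S=get_image("scene")
cap=at(W,(325,271),.2174,st); print("cap",cap.round(4))
p=W["pixels"]; save(W,"w6.png",(285,150,365,290),4)
for tip in [(326,180),(326,184),(326,188)]:
    print(tip,at(W,tip,.09,st).round(4))
s=S["pixels"][120:180,270:310]; save(S,"s6.png",(255,85,325,195),5)
E
python3 -c "
import cv2,numpy as np
a=cv2.imread('pics/w6.png');b=cv2.imread('pics/s6.png');h=560
b=cv2.resize(b,(350,560*1));cv2.imwrite('pics/c6.png',np.hstack([a,b]))"
```

```text
t 6.9167 pos [447.2 -82.3 193.1] zax [ 0.0282 -0.0028 -0.9996] yaw 1.303 q6 -1.65 F [-0.3  0.  -1.7] w 17.3
cap [ 0.4433 -0.0816  0.2174]
(326, 180) [ 0.4355 -0.0778  0.09  ]
(326, 184) [ 0.439  -0.0787  0.09  ]
(326, 188) [ 0.4425 -0.0797  0.09  ]
```

View pics/c6.png

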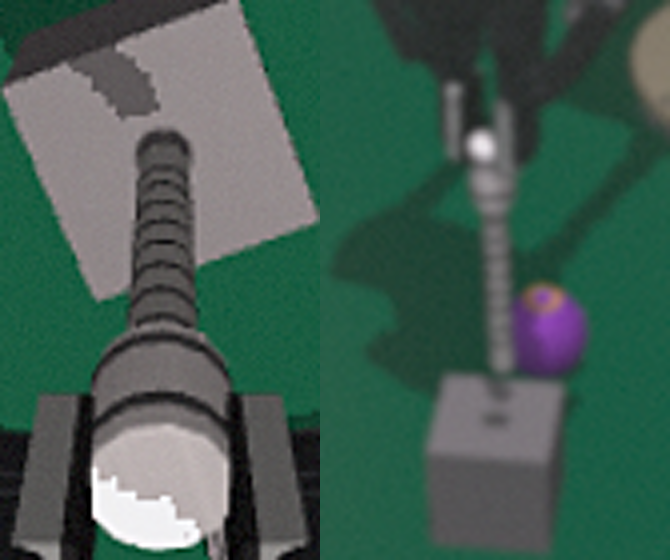

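Emit:
play_rows([
  {"dx": 0,"dy": 10,"dz": 5,"turn": 0,"fingers": 1},
  {"dx": 0,"dy": 30,"dz": 3,"turn": 0,"fingers": 1},
  {"dx": 0,"dy": 30,"dz": 0,"turn": 0,"fingers": 1},
  {"dx": 0,"dy": 30,"dz": 0,"turn": 0,"fingers": 1},
  {"dx": 0,"dy": 30,"dz": 0,"turn": 0,"fingers": 1},
  {"dx": 0,"dy": 30,"dz": 0,"turn": 0,"fingers": 1},
  {"dx": 0,"dy": 10,"dz": 0,"turn": 0,"fingers": 1},
  {"dx": 0,"dy": 0,"dz": 0,"turn": 0,"fingers": 1},
])

```text
clock: 7.68
position: [0.4378, 0.0989, 0.1903]
ee_rot: [-0.0, 0.797, 0.604, 0.003]
contact_force: [0.2, -0.3, -1.3]
width: 0.017
```

Run:
```python
from h import *
from s import info
W=get_image("wrist");st=info(); W=get_image("wrist"); save(W,"w7.png",(255,130,405,290),4)
p=W["pixels"].astype(int); m=(p[...,0]-p[...,2]>60)&(p[...,0]>100); m[:, :250]=0; m[:,400:]=0; m[260:]=0
ys,xs=np.nonzero(m); b=((xs.min()+xs.max())/2,(ys.min()+ys.max())/2); print(b,np.ptp(xs),np.ptp(ys),at(W,b,.064,st))
```

```text
t 7.7333 pos [437.5  98.1 190.1] zax [ 0.0035  0.003  -1.    ] yaw 1.296 q6 -1.23 F [-0.5 -0.1 -1. ] w 16.9
(np.float64(324.5), np.float64(189.5)) 19 17 [0.43789272 0.09800661 0.064     ]
```

View pics/w7.png

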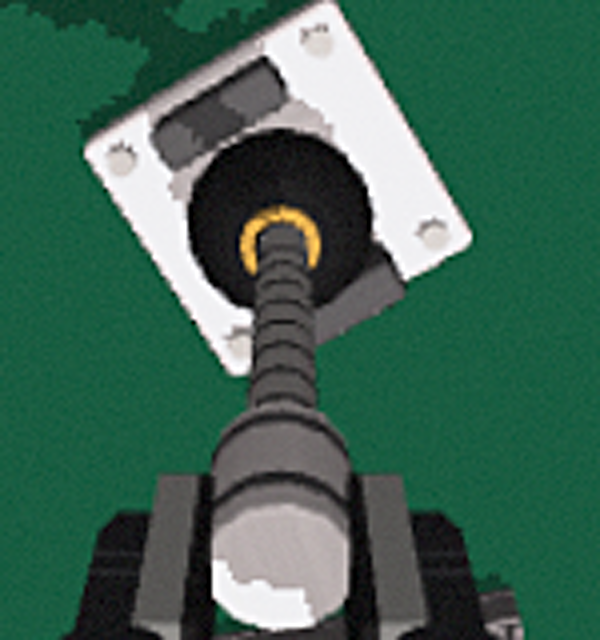

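Run:
```python
from h import *
from s import info
st=info(); W=get_image("wrist")
for y in (188.5,190.5,192.5): print("bore",y,at(W,(325.3,y),.064,st).round(4))
for y in (191,192.7,194): print("tip",y,at(W,(325.6,y),.0876,st).round(4))
print("cap",at(W,(255+281/4,130+565/4),.212,st).round(4))
# shaft axis left/right mid widths
```

```text
t 7.7833 pos [437.9  96.8 190.4] zax [ 0.0042  0.0018 -1.    ] yaw 1.295 q6 -1.23 F [ 0.3 -0.1 -0.6] w 17.1
bore 188.5 [0.4377 0.0975 0.064 ]
bore 190.5 [0.4396 0.097  0.064 ]
bore 192.5 [0.4415 0.0964 0.064 ]
tip 191 [0.4332 0.0989 0.0876]
tip 192.7 [0.4347 0.0985 0.0876]
tip 194 [0.4358 0.0982 0.0876]
cap [0.4365 0.097  0.212 ]
```

Emit:
play_rows([
  {"dx": 3,"dy": -0.5,"dz": -5,"turn": 0,"fingers": 1},
  {"dx": 3,"dy": -0.5,"dz": -5,"turn": 0,"fingers": 1},
  {"dx": 0,"dy": 0,"dz": 0,"turn": 0,"fingers": 1},
])

```text
clock: 8.08
position: [0.445, 0.0923, 0.1795]
ee_rot: [0.002, 0.799, 0.601, 0.002]
contact_force: [-0.7, -0.3, -1.5]
width: 0.017
```

Run:
```python
from h import *
from s import info
W=get_image("wrist");W=get_image("wrist");st=info(); W=get_image("wrist"); S=get_image("scene"); T=get_image("top")
w=cv2.resize(W["pixels"][150:290,275:375],None,fx=4,fy=4,interpolation=cv2.INTER_CUBIC)
s=cv2.resize(S["pixels"][110:215,330:400],None,fx=5,fy=5.333,interpolation=cv2.INTER_CUBIC)
cv2.imwrite("pics/w8.png",cv2.cvtColor(np.hstack([w,s]),cv2.COLOR_RGB2BGR))
```

```text
t 8.1833 pos [444.9  92.5 180. ] zax [ 5.1e-03  2.0e-04 -1.0e+00] yaw 1.29 q6 -1.24 F [-0.4  0.6 -0.8] w 16.9
```

View pics/w8.png

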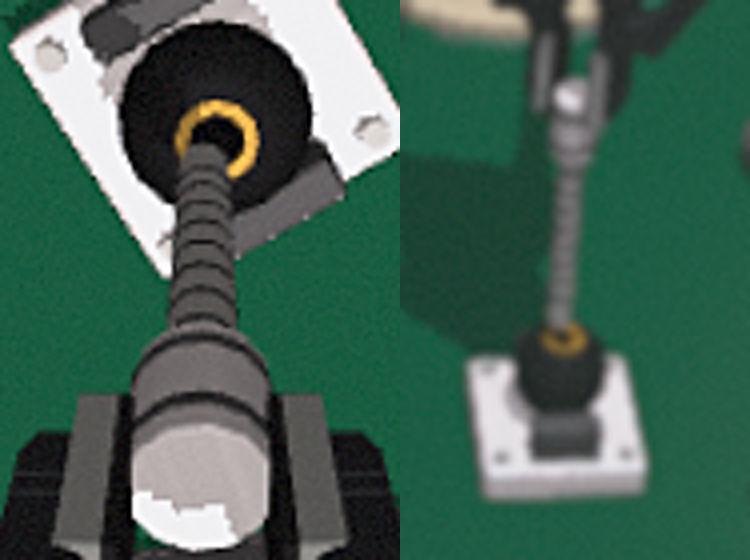

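The tip is at crop (205,143..170) and the ring centre at (217,138), so the tip is about 3 mm short in +y. I'll work out the exact offset.

Run:
```python
from h import *
from s import info
st=info(); W=get_image("wrist")
b=at(W,(329.25,184.5),.064,st); print("bore",b.round(4))
for y in (191.5,192.5):
  t=at(W,(326.25,y),.0775,st); print("tip",t.round(4),((b-t)*1000).round(1))
```

```text
t 8.3333 pos [445.   93.  180.7] zax [ 6.4e-03  6.0e-04 -1.0e+00] yaw 1.291 q6 -1.24 F [ 0.4 -0.6 -0.8] w 17.1
bore [0.4396 0.0988 0.064 ]
tip [0.4412 0.0954 0.0775] [ -1.6   3.4 -13.5]
tip [0.4421 0.0952 0.0775] [ -2.5   3.6 -13.5]
```

Emit:
play_rows([
  {"dx": -2,"dy": 3.5,"dz": 0,"turn": 0,"fingers": 1},
  {"dx": 0,"dy": 0,"dz": -2,"turn": 0,"fingers": 1},
  {"dx": 0,"dy": 0,"dz": -2.5,"turn": 0,"fingers": 1},
  {"dx": 0,"dy": 0,"dz": -2.5,"turn": 0,"fingers": 1},
  {"dx": 0,"dy": 0,"dz": -2.5,"turn": 0,"fingers": 1},
  {"dx": 0,"dy": 0,"dz": -2.5,"turn": 0,"fingers": 1},
])

```text
clock: 8.88
position: [0.4431, 0.0972, 0.1687]
ee_rot: [0.002, 0.799, 0.602, 0.004]
contact_force: [0.7, 0.6, -1.0]
width: 0.0174
```

```bash
python3 s.py
```

```text
t 8.8833 pos [443.1  97.2 168.7] zax [ 9.e-03  8.e-04 -1.e+00] yaw 1.292 q6 -1.23 F [ 0.7  0.6 -1. ] w 17.4
```

Emit:
play_rows([
  {"dx": 0,"dy": 0,"dz": -3,"turn": 0,"fingers": 1},
  {"dx": 0,"dy": 0,"dz": -3,"turn": 0,"fingers": 1},
  {"dx": 0,"dy": 0,"dz": -3,"turn": 0,"fingers": 1},
])

```text
clock: 9.13
position: [0.4429, 0.0971, 0.1586]
ee_rot: [0.002, 0.798, 0.602, 0.004]
contact_force: [-0.4, -0.4, -0.3]
width: 0.0169
```

```bash
python3 s.py
```

```text
t 9.1333 pos [442.9  97.1 158.6] zax [ 8.6e-03  4.0e-04 -1.0e+00] yaw 1.292 q6 -1.23 F [-0.4 -0.4 -0.3] w 16.9
```

Emit:
play_rows([
  {"dx": 0,"dy": 0,"dz": -3,"turn": 0,"fingers": 1},
  {"dx": 0,"dy": 0,"dz": -3,"turn": 0,"fingers": 1},
  {"dx": 0,"dy": 0,"dz": -3,"turn": 0,"fingers": 1},
  {"dx": 0,"dy": 0,"dz": -3,"turn": 0,"fingers": 1},
])

```text
clock: 9.47
position: [0.4429, 0.0971, 0.145]
ee_rot: [0.002, 0.798, 0.602, 0.003]
contact_force: [-0.1, 0.4, -1.5]
width: 0.0171
```

```bash
python3 s.py
```

```text
t 9.4667 pos [442.9  97.1 145. ] zax [ 8.1e-03  5.0e-04 -1.0e+00] yaw 1.292 q6 -1.23 F [-0.1  0.4 -1.5] w 17.1
```

Emit:
play_rows([
  {"dx": 0,"dy": 0,"dz": -2.5,"turn": 0,"fingers": 1},
  {"dx": 0,"dy": 0,"dz": -2.5,"turn": 0,"fingers": 1},
])

```text
clock: 9.63
position: [0.4428, 0.0971, 0.1393]
ee_rot: [0.002, 0.798, 0.602, 0.003]
contact_force: [-0.3, -0.0, -0.8]
width: 0.0171
```

Emit:
play_rows([
  {"dx": 0,"dy": 0,"dz": -2,"turn": 0,"fingers": 1},
  {"dx": 0,"dy": 0,"dz": -2,"turn": 0,"fingers": 1},
])

```text
clock: 9.8
position: [0.4428, 0.0971, 0.1347]
ee_rot: [0.002, 0.799, 0.602, 0.003]
contact_force: [0.0, 0.1, -0.7]
width: 0.0173
```

Emit:
play_rows([
  {"dx": 0,"dy": 0,"dz": -2,"turn": 0,"fingers": 1},
  {"dx": 0,"dy": 0,"dz": -1,"turn": 0,"fingers": 1},
])

```text
clock: 9.97
position: [0.4436, 0.097, 0.1321]
ee_rot: [0.003, 0.798, 0.602, 0.004]
contact_force: [-0.7, -0.3, 8.7]
width: 0.0172
```

The rod bottomed with TCP z at 0.132, which matches full depth. I'll release it and read it with the camera.

Emit:
play_rows([
  {"dx": 0,"dy": 0,"dz": 0,"turn": 0,"fingers": 0.8},
  {"dx": 0,"dy": 0,"dz": -0.5,"turn": 0,"fingers": 0.4},
  {"dx": 0,"dy": 0,"dz": -0.5,"turn": 0,"fingers": 0},
  {"dx": 0,"dy": 0,"dz": 0,"turn": 0,"fingers": -1},
  {"dx": 0,"dy": 0,"dz": 0,"turn": 0,"fingers": -1},
  {"dx": 0,"dy": 0,"dz": 0,"turn": 0,"fingers": -1},
  {"dx": 0,"dy": 0,"dz": 20,"turn": 0,"fingers": -1},
  {"dx": 0,"dy": 0,"dz": 35,"turn": 0,"fingers": -1},
  {"dx": 0,"dy": 0,"dz": 35,"turn": 0,"fingers": -1},
  {"dx": 0,"dy": -10,"dz": 35,"turn": 0,"fingers": -1},
  {"dx": 5,"dy": -20,"dz": 20,"turn": 0,"fingers": -1},
  {"dx": 0,"dy": 0,"dz": 0,"turn": 0,"fingers": -1},
])

```text
clock: 10.97
position: [0.4452, 0.0667, 0.2802]
ee_rot: [0.001, 0.798, 0.603, 0.001]
contact_force: [-0.1, 1.0, 0.8]
width: 0.0855
```

Run:
```python
from h import *
from s import info
st=info(); W=get_image("wrist");st=info(); W=get_image("wrist"); S=get_image("scene")
for r in masks_of(S,"rod"): 
    ys,xs=np.nonzero(r["region"]); print("S rod",round(r["p"],2),np.round(r["xy"]),xs.min(),xs.max(),ys.min(),ys.max())
for q in ("bore_mouth",): print([ (round(r["p"],2),np.round(r["xy"])) for r in masks_of(S,q)])
for d in (.04,.024): print(d,"grip bottom",proj(S,(.440,.097,.064+.1-d)).round(1),"cap",proj(S,(.440,.097,.064+.13-d)).round(1),"mouth",proj(S,(.440,.097,.064)).round(1))
for r in masks_of(W,"knob1"): print(round(r["p"],2),np.round(r["xy"]),np.round(at(W,r["xy"],.027,st),4),r["region"].sum())
a=cv2.resize(S["pixels"][100:225,325:405],None,fx=4.5,fy=4.5,interpolation=cv2.INTER_CUBIC)
w=cv2.resize(W["pixels"],None,fx=.7,fy=.7); w=np.vstack([w,np.zeros((a.shape[0]-w.shape[0],w.shape[1],3),np.uint8)])
cv2.imwrite("pics/s9.png",cv2.cvtColor(np.hstack([a,w]),cv2.COLOR_RGB2BGR))
```

```text
t 10.9667 pos [445.2  66.7 280.2] zax [ 3.2e-03 -3.0e-04 -1.0e+00] yaw 1.295 q6 -1.3 F [-0.1  1.   0.8] w 85.5
t 11.0167 pos [443.9  68.2 278.7] zax [ 3.e-04  2.e-03 -1.e+00] yaw 1.294 q6 -1.3 F [-0.   0.5  0.1] w 85.4
S rod 0.59 [361. 155.] 360 368 142 174
[(0.83, array([364., 188.]))]
0.04 grip bottom [364.3 153.7] cap [365.5 143.4] mouth [362.1 173.1]
0.024 grip bottom [365.  148.3] cap [366.2 137.7] mouth [362.1 173.1]
0.94 [269. 282.] [ 0.6014 -0.067   0.027 ] 662
0.81 [319. 275.] [0.6083 0.0126 0.027 ] 771
0.71 [363. 270.] [0.6179 0.0803 0.027 ] 742
0.7 [368. 307.] [0.6933 0.0727 0.027 ] 619
0.65 [278. 319.] [ 0.6772 -0.0805  0.027 ] 645
0.64 [199. 122.] [ 0.339  -0.0807  0.027 ] 906
0.55 [198. 273.] [ 0.5576 -0.1774  0.027 ] 363
0.38 [346. 346.] [0.7703 0.0166 0.027 ] 63
```

View pics/s9.png

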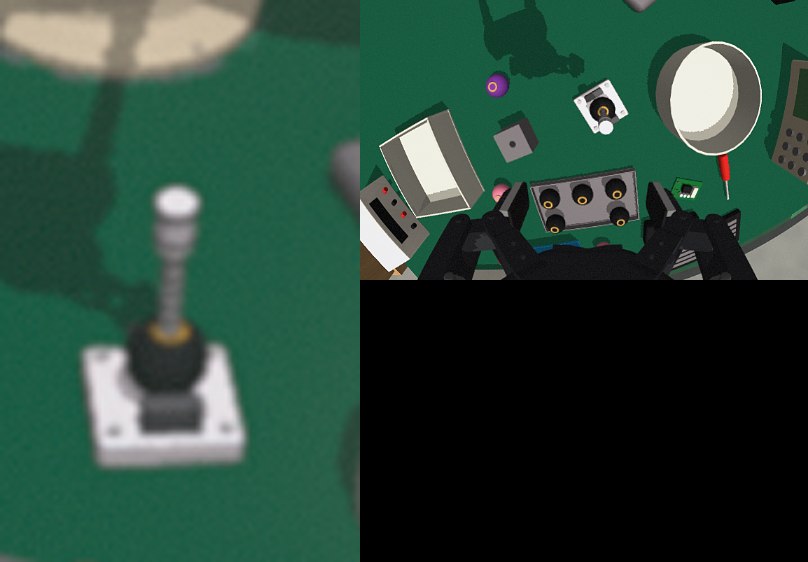

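The rod's cap sits at scene row about 144, where full depth predicts 143.4 and short predicts 137.7. With the bottoming height as well, the bore is **full depth, so the round tub**. Next I'll fit the tub centre and refine the knobs.

Run:
```python
from h import *
from s import info
from scipy.optimize import minimize
try: print("tips",tips_ahead())
except Exception as e: print("tips",tips_ahead)
st=info(); W=get_image("wrist"); T=get_image("top"); S=get_image("scene")
ms=[]
for im in (T,S):
    r=max(masks_of(im,"tub_round"),key=lambda r:r["region"].sum()*(r["p"]>.4)*(r["xy"][0]<300 if im is T else r["xy"][0]>400)); ms.append(r["region"])
a=np.linspace(0,2*np.pi,60)
def hull(im,c):
    P=[proj(im,(c[0]+.11*np.cos(t),c[1]+.11*np.sin(t),z)) for z in(0,.085) for t in a]
    h=cv2.convexHull(np.array(P,np.float32)); m=np.zeros((400,640),np.uint8); cv2.fillConvexPoly(m,np.round(h*16).astype(int),1,shift=4); return m>0
for k in ([0],[1],[0,1]):
    cost=lambda c:-sum((hull(i,c)&m).sum()/(hull(i,c)|m).sum() for j,(i,m) in enumerate(zip((T,S),ms)) if j in k)
    r=minimize(cost,[.46,.31],method="Nelder-Mead",options=dict(initial_simplex=[[.46,.31],[.475,.31],[.46,.325]],xatol=3e-4)); print("tub",r.x.round(4),r.fun)
for n,im,s in(("T",T,None),("S",S,None),("W",W,st)):
    for r in masks_of(im,"knob1"):
        P=at(im,r["xy"],.027,s)
        if .58<P[0]<.73 and abs(P[1])<.12 and r["region"].sum()<1500: 
            ys,xs=np.nonzero(r["region"]); bb=((xs.min()+xs.max())/2,(ys.min()+ys.max())/2); print(n,round(r["p"],2),P.round(4)[:2],at(im,bb,.027,s).round(4)[:2])
```

```text
tips 0.011
t 11.2667 pos [440.8  69.4 274.1] zax [-0.0101  0.0023 -0.9999] yaw 1.296 q6 -1.3 F [ 0.8 -0.1 -0.4] w 85.4
tub [0.471  0.3196] -0.7799684542586751
tub [0.4672 0.3223] -0.9741091685573202
tub [0.4699 0.3212] -1.7486595195301144
T 0.62 [0.6141 0.0077] [0.6155 0.0086]
T 0.62 [0.7031 0.0803] [0.6991 0.0733]
T 0.61 [0.6202 0.0842] [0.621  0.0836]
T 0.51 [ 0.6112 -0.0733] [ 0.6073 -0.0666]
T 0.48 [ 0.6828 -0.0838] [ 0.6824 -0.0794]
S 0.77 [ 0.5971 -0.059 ] [ 0.6035 -0.0658]
S 0.72 [0.6933 0.0761] [0.6975 0.0767]
S 0.6 [0.6159 0.0096] [0.6129 0.0104]
S 0.59 [0.6261 0.0892] [0.6191 0.0835]
W 0.95 [0.6197 0.0827] [0.6187 0.0826]
W 0.94 [0.6131 0.0108] [0.6125 0.0092]
W 0.79 [ 0.6092 -0.0679] [ 0.6038 -0.0659]
W 0.75 [ 0.6833 -0.0788] [ 0.6781 -0.0778]
W 0.72 [0.6975 0.0758] [0.6982 0.0759]
```

Emit:
play_rows([
  {"dx": 30,"dy": 2,"dz": 0,"turn": 0.04,"fingers": -0.4},
  {"dx": 36,"dy": 2,"dz": 0,"turn": 0.04,"fingers": -0.4},
  {"dx": 36,"dy": 2,"dz": -15,"turn": 0.04,"fingers": -0.4},
  {"dx": 36,"dy": 2,"dz": -25,"turn": 0.04,"fingers": -0.4},
  {"dx": 30,"dy": 2,"dz": -25,"turn": 0.02,"fingers": -0.4},
  {"dx": 10,"dy": 2,"dz": -30,"turn": 0,"fingers": -0.4},
  {"dx": 0,"dy": 2,"dz": -30,"turn": 0,"fingers": -0.4},
  {"dx": 0,"dy": 0,"dz": -30,"turn": 0,"fingers": -0.4},
  {"dx": 0,"dy": 0,"dz": -10,"turn": 0,"fingers": -0.4},
  {"dx": 0,"dy": 0,"dz": 0,"turn": 0,"fingers": -0.4},
])

```text
clock: 12.5
position: [0.6278, 0.0837, 0.106]
ee_rot: [0.001, 0.737, 0.676, 0.001]
contact_force: [-0.2, -0.5, 0.3]
width: 0.0598
```

```bash
cat > kn.py <<'E'
from h import *
from s import info
import sys
W=get_image("wrist"); st=info(); W=get_image("wrist")
lim=[.55,.75,-.15,.15]
for r in masks_of(W,"knob1"):
    P=at(W,r["xy"],.027,st)
    if lim[0]<P[0]<lim[1] and lim[2]<P[1]<lim[3]: 
        ys,xs=np.nonzero(r["region"]); bb=((xs.min()+xs.max())/2,(ys.min()+ys.max())/2); print(round(r["p"],2),np.round(r["xy"]),P.round(4)[:2],at(W,bb,.027,st).round(4)[:2],np.ptp(xs),np.ptp(ys))
if len(sys.argv)>1: save(W,sys.argv[1])
E
python3 kn.py k1.png
```

```text
t 12.55 pos [627.7  83.7 106.7] zax [ 3.5e-03  7.0e-04 -1.0e+00] yaw 1.485 q6 -1.46 F [-0.2  0.1  0.5] w 59.8
0.9 [234. 196.] [0.6128 0.0109] [0.6122 0.0094] 57 56
0.85 [324. 279.] [0.6964 0.0767] [0.6972 0.0751] 52 51
0.82 [162. 268.] [ 0.6783 -0.0795] [ 0.6777 -0.0771] 46 48
0.76 [155. 195.] [ 0.605  -0.0642] [ 0.6039 -0.065 ] 50 53
0.64 [326. 196.] [0.62   0.0855] [0.6191 0.0824] 59 59
```

View pics/k1.png

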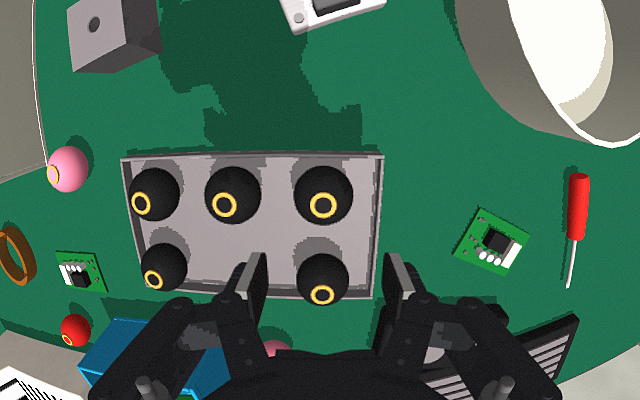

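The picture shows all five knobs on the tray, with the target at (325,196) and roughly 45 mm to the end wall. I'll descend on it.

Emit:
play_rows([
  {"dx": -8,"dy": -1,"dz": -10,"turn": 0,"fingers": -0.3},
  {"dx": 0,"dy": 0,"dz": -20,"turn": 0,"fingers": -0.3},
  {"dx": 0,"dy": 0,"dz": -15,"turn": 0,"fingers": -0.3},
  {"dx": 0,"dy": 0,"dz": -6,"turn": 0,"fingers": -0.3},
  {"dx": 0,"dy": 0,"dz": 0,"turn": 0,"fingers": -0.3},
])

```text
clock: 13.07
position: [0.6294, 0.0829, 0.0692]
ee_rot: [0.01, 0.737, 0.676, 0.012]
contact_force: [-0.5, -1.1, -0.0]
width: 0.0558
```

```bash
python3 kn.py
```

```text
t 13.1167 pos [629.9  82.9  69.9] zax [ 0.0336  0.0013 -0.9994] yaw 1.485 q6 -1.46 F [-0.1 -0.   0.1] w 55.5
0.97 [219. 204.] [0.61   0.0102] [0.6114 0.0098] 65 67
0.81 [324. 206.] [0.618  0.0833] [0.6188 0.0829] 71 70
0.65 [147. 282.] [ 0.6763 -0.0768] [ 0.677  -0.0774] 51 54
0.58 [323. 298.] [0.6961 0.0754] [0.6976 0.0752] 59 58
0.58 [132. 204.] [ 0.6044 -0.0642] [ 0.6044 -0.0649] 57 61
```

Emit:
play_rows([
  {"dx": -6,"dy": 0,"dz": -8,"turn": 0,"fingers": -0.3},
  {"dx": -4,"dy": 0,"dz": -10,"turn": 0,"fingers": -0.3},
  {"dx": -2,"dy": 0,"dz": -10,"turn": 0,"fingers": -0.3},
  {"dx": 0,"dy": 0,"dz": -5,"turn": 0,"fingers": -0.3},
  {"dx": 0,"dy": 0,"dz": 0,"turn": 0,"fingers": -0.3},
])

```text
clock: 13.63
position: [0.6197, 0.0831, 0.0393]
ee_rot: [0.014, 0.736, 0.676, 0.016]
contact_force: [0.3, 0.2, 0.2]
width: 0.0556
```

```bash
python3 kn.py
```

```text
t 13.6833 pos [619.7  83.1  39.5] zax [ 0.0424  0.0016 -0.9991] yaw 1.486 q6 -1.46 F [-0.3 -0.3  0.6] w 55.5
0.9 [324. 329.] [0.6909 0.076 ] [0.6907 0.0759] 65 53
0.89 [131. 312.] [ 0.6762 -0.0812] [ 0.6764 -0.0766] 53 57
0.8 [115. 235.] [ 0.6057 -0.0643] [ 0.6045 -0.0651] 61 67
0.78 [327. 241.] [0.6184 0.0842] [0.6182 0.0828] 79 79
0.69 [210. 235.] [0.6096 0.0126] [0.6117 0.0098] 74 75
```

Well aligned. I'll go about 11 mm lower and close.

Emit:
play_rows([
  {"dx": -1,"dy": 0,"dz": -7,"turn": 0,"fingers": -0.3},
  {"dx": -1,"dy": 0,"dz": -5,"turn": 0,"fingers": -0.3},
  {"dx": 0,"dy": 0,"dz": -1,"turn": 0,"fingers": -0.3},
])

```text
clock: 14.03
position: [0.6205, 0.0831, 0.0278]
ee_rot: [0.016, 0.736, 0.676, 0.018]
contact_force: [-1.3, 0.3, 0.8]
width: 0.0551
```

Emit:
play_rows([
  {"dx": 0,"dy": 0,"dz": -0.5,"turn": 0,"fingers": -0.1},
  {"dx": 0,"dy": 0,"dz": -0.5,"turn": 0,"fingers": 0.2},
  {"dx": 0,"dy": 0,"dz": -0.5,"turn": 0,"fingers": 0.5},
  {"dx": 0,"dy": 0,"dz": -0.5,"turn": 0,"fingers": 0.5},
], squeeze=30)

```text
clock: 14.37
position: [0.6211, 0.0831, 0.0264]
ee_rot: [0.016, 0.736, 0.676, 0.019]
contact_force: [-0.5, 0.6, 4.3]
width: 0.0358
```

```bash
python3 s.py
```

```text
t 14.3667 pos [621.1  83.1  26.4] zax [ 0.0494  0.0017 -0.9988] yaw 1.486 q6 -1.46 F [-0.5  0.6  4.3] w 35.8
```

The width of 35.8 mm shows the pads are closing above the ball's equator. I'll open, go lower and retry.

Emit:
play_rows([
  {"dx": 0,"dy": 0,"dz": 0,"turn": 0,"fingers": 0.1},
  {"dx": 0,"dy": 0,"dz": 0,"turn": 0,"fingers": -0.3},
  {"dx": 0,"dy": 0,"dz": 0,"turn": 0,"fingers": -0.3},
  {"dx": 0,"dy": 0,"dz": 0,"turn": 0,"fingers": -0.3},
])

```text
clock: 14.7
position: [0.6215, 0.0831, 0.0266]
ee_rot: [0.016, 0.736, 0.676, 0.019]
contact_force: [0.1, 0.5, -0.6]
width: 0.0558
```

```bash
python3 kn.py k2.png
```

```text
t 14.75 pos [621.4  83.1  26.5] zax [ 0.0502  0.0017 -0.9987] yaw 1.486 q6 -1.46 F [-0.6 -0.   0.6] w 55.6
0.91 [202. 244.] [0.6101 0.0122] [0.6121 0.0095] 78 80
0.78 [328. 334.] [0.6853 0.0793] [0.6843 0.0765] 67 42
0.73 [328. 249.] [0.6186 0.085 ] [0.6192 0.083 ] 86 85
0.59 [126. 319.] [ 0.6744 -0.078 ] [ 0.6761 -0.0769] 55 57
0.58 [102. 239.] [ 0.6039 -0.0654] [ 0.6037 -0.0644] 64 70
```

View pics/k2.png

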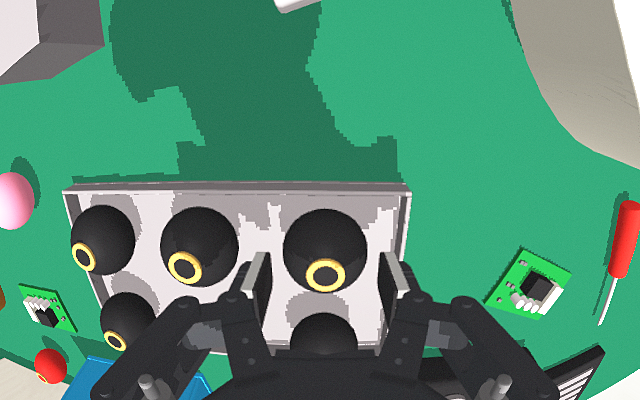

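The knob is undisturbed at (325,250) and the pads stand clearly behind it. The pads look set farther back than nominal, so I'll step down while watching the force.

Emit:
play_rows([
  {"dx": -1,"dy": 0,"dz": -4,"turn": 0,"fingers": -0.3},
  {"dx": -1,"dy": 0,"dz": -4,"turn": 0,"fingers": -0.3},
  {"dx": 0,"dy": 0,"dz": -2,"turn": 0,"fingers": -0.3},
  {"dx": 0,"dy": 0,"dz": -0.5,"turn": 0,"fingers": -0.3},
])

```text
clock: 15.18
position: [0.6189, 0.0831, 0.0147]
ee_rot: [0.016, 0.736, 0.676, 0.019]
contact_force: [-0.0, -0.1, -0.3]
width: 0.0551
```

Emit:
play_rows([
  {"dx": 0,"dy": 0,"dz": -0.5,"turn": 0,"fingers": -0.1},
  {"dx": 0,"dy": 0,"dz": -0.5,"turn": 0,"fingers": 0.2},
  {"dx": 0,"dy": 0,"dz": -0.5,"turn": 0,"fingers": 0.4},
  {"dx": 0,"dy": 0,"dz": -0.5,"turn": 0,"fingers": 0.5},
], squeeze=25)

```text
clock: 15.52
position: [0.6196, 0.0828, 0.0141]
ee_rot: [0.017, 0.736, 0.676, 0.019]
contact_force: [-1.4, 0.4, 2.8]
width: 0.0454
```

```bash
python3 s.py
```

```text
t 15.5167 pos [619.6  82.8  14.1] zax [ 0.0511  0.0012 -0.9987] yaw 1.486 q6 -1.46 F [-1.4  0.4  2.8] w 45.4
```

Width 45.4 mm means it is held at the equator. I'll lift.

Emit:
play_rows([
  {"dx": 0,"dy": 0,"dz": 5,"turn": 0,"fingers": 0.5},
  {"dx": 0,"dy": 0,"dz": 15,"turn": 0,"fingers": 0.5},
  {"dx": 0,"dy": 0,"dz": 25,"turn": 0,"fingers": 0.5},
  {"dx": 0,"dy": 0,"dz": 25,"turn": 0,"fingers": 0.5},
  {"dx": 0,"dy": 0,"dz": 25,"turn": 0,"fingers": 0.5},
  {"dx": 0,"dy": 0,"dz": 25,"turn": 0,"fingers": 0.5},
  {"dx": 0,"dy": 0,"dz": 15,"turn": 0,"fingers": 0.5},
], squeeze=35)

```text
clock: 16.1
position: [0.6137, 0.0827, 0.1483]
ee_rot: [0.012, 0.736, 0.676, 0.014]
contact_force: [0.4, -0.4, 0.1]
width: 0.0444
```

Emit:
play_rows([
  {"dx": -7,"dy": 15,"dz": 0,"turn": 0,"fingers": 0.5},
  {"dx": -13,"dy": 30,"dz": 0,"turn": 0,"fingers": 0.5},
  {"dx": -13,"dy": 33,"dz": 0,"turn": 0,"fingers": 0.5},
  {"dx": -13,"dy": 33,"dz": 0,"turn": 0,"fingers": 0.5},
  {"dx": -13,"dy": 33,"dz": 0,"turn": 0,"fingers": 0.5},
  {"dx": -13,"dy": 33,"dz": 0,"turn": 0,"fingers": 0.5},
  {"dx": -13,"dy": 33,"dz": 0,"turn": 0,"fingers": 0.5},
  {"dx": -10,"dy": 30,"dz": 0,"turn": 0,"fingers": 0.5},
  {"dx": -5,"dy": 15,"dz": 0,"turn": 0,"fingers": 0.5},
  {"dx": 0,"dy": 0,"dz": 0,"turn": 0,"fingers": 0.5},
])

```text
clock: 16.93
position: [0.5128, 0.3461, 0.1552]
ee_rot: [0.016, 0.739, 0.674, 0.02]
contact_force: [-0.1, -0.2, -1.8]
width: 0.0446
```

```bash
cat > tub.py <<'E'
from h import *
from s import info
import sys
W=get_image("wrist"); st=info(); W=get_image("wrist")
for r in masks_of(W,"knob1"): print(round(r["p"],2),np.round(r["xy"]),at(W,r["xy"],.029,st).round(3)[:2],r["region"].sum())
if len(sys.argv)>1: save(W,sys.argv[1])
E
python3 tub.py t1.png
```

```text
t 16.9833 pos [513.2 344.8 155.1] zax [ 0.0514  0.0011 -0.9987] yaw 1.479 q6 -0.98 F [-0.4 -0.4 -0.2] w 44.7
0.97 [10. 96.] [ 0.343 -0.056] 484
0.95 [ 75. 308.] [ 0.677 -0.07 ] 627
0.93 [ 84. 277.] [ 0.614 -0.006] 657
0.89 [ 19. 248.] [ 0.565 -0.156] 586
0.81 [327. 266.] [0.605 0.339] 6306
0.7 [145. 321.] [0.688 0.075] 623
0.68 [110. 275.] [0.609 0.052] 862
0.65 [ 43. 337.] [ 0.772 -0.256] 360
```

View pics/t1.png

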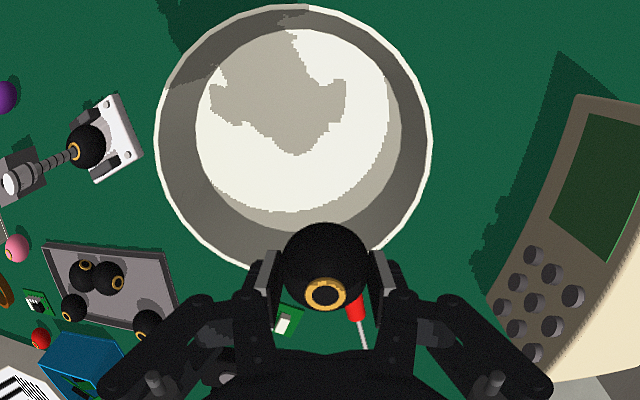

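The knob is held between the pads. Its footprint projects to about (325,183), inside the tub floor (195–400, 35–232). One tray knob seems to have been knocked near another. I'll lower.

Emit:
play_rows([
  {"dx": -5,"dy": 7,"dz": -10,"turn": 0,"fingers": 0.5},
  {"dx": -2,"dy": 3,"dz": -25,"turn": 0,"fingers": 0.5},
  {"dx": -2,"dy": 0,"dz": -25,"turn": 0,"fingers": 0.5},
  {"dx": -2,"dy": 0,"dz": -25,"turn": 0,"fingers": 0.5},
  {"dx": -2,"dy": 0,"dz": -20,"turn": 0,"fingers": 0.5},
  {"dx": -2,"dy": 0,"dz": -10,"turn": 0,"fingers": 0.5},
  {"dx": 0,"dy": 0,"dz": 0,"turn": 0,"fingers": 0.5},
])

```text
clock: 17.67
position: [0.5016, 0.3444, 0.0342]
ee_rot: [0.019, 0.744, 0.667, 0.02]
contact_force: [-0.2, -0.5, -0.5]
width: 0.0448
```

```bash
python3 s.py
```

```text
t 17.6667 pos [501.6 344.4  34.2] zax [ 0.0548 -0.0019 -0.9985] yaw 1.462 q6 -0.94 F [-0.2 -0.5 -0.5] w 44.8
```

Emit:
play_rows([
  {"dx": 4,"dy": 8,"dz": 0,"turn": 0,"fingers": 0.5},
  {"dx": 2,"dy": 2,"dz": -4,"turn": 0,"fingers": 0.5},
  {"dx": 0,"dy": 0,"dz": -5,"turn": 0,"fingers": 0.5},
  {"dx": 0,"dy": 0,"dz": -3,"turn": 0,"fingers": 0.5},
  {"dx": 0,"dy": 0,"dz": -2,"turn": 0,"fingers": 0.5},
  {"dx": 0,"dy": 0,"dz": -1,"turn": 0,"fingers": 0.5},
])

```text
clock: 18.17
position: [0.5117, 0.3544, 0.0196]
ee_rot: [0.02, 0.746, 0.666, 0.022]
contact_force: [-0.3, -0.5, -0.8]
width: 0.0447
```

```bash
python3 s.py
```

```text
t 18.1667 pos [511.7 354.4  19.6] zax [ 5.890e-02 -2.000e-04 -9.983e-01] yaw 1.458 q6 -0.92 F [-0.3 -0.5 -0.8] w 44.7
```

Emit:
play_rows([
  {"dx": -1,"dy": 0,"dz": -1.5,"turn": 0,"fingers": 0.5},
  {"dx": -1,"dy": 0,"dz": -1.5,"turn": 0,"fingers": 0.5},
  {"dx": 0,"dy": 0,"dz": -1,"turn": 0,"fingers": 0.5},
])

```text
clock: 18.42
position: [0.51, 0.3545, 0.0163]
ee_rot: [0.02, 0.746, 0.666, 0.023]
contact_force: [-0.2, -0.6, 4.6]
width: 0.0447
```

Emit:
play_rows([
  {"dx": 0,"dy": 0,"dz": -1,"turn": 0,"fingers": 0.5},
  {"dx": 0,"dy": 0,"dz": -1,"turn": 0,"fingers": 0.5},
])

```text
clock: 18.58
position: [0.5105, 0.3545, 0.0162]
ee_rot: [0.021, 0.745, 0.666, 0.024]
contact_force: [-2.0, -0.9, 5.4]
width: 0.0448
```

Emit:
play_rows([
  {"dx": 0,"dy": 0,"dz": 0,"turn": 0,"fingers": 0.2},
  {"dx": 0,"dy": 0,"dz": 0,"turn": 0,"fingers": 0.0},
  {"dx": 0,"dy": 0,"dz": 0,"turn": 0,"fingers": -0.1},
  {"dx": 0,"dy": 0,"dz": 0,"turn": 0,"fingers": -0.2},
  {"dx": 0,"dy": 0,"dz": 0,"turn": 0,"fingers": -0.25},
  {"dx": 0,"dy": 0,"dz": 10,"turn": 0,"fingers": -0.25},
  {"dx": 0,"dy": 0,"dz": 25,"turn": 0,"fingers": -0.25},
  {"dx": 0,"dy": 0,"dz": 35,"turn": 0,"fingers": -0.25},
  {"dx": 0,"dy": 0,"dz": 35,"turn": 0,"fingers": -0.25},
  {"dx": 0,"dy": 0,"dz": 25,"turn": 0,"fingers": -0.3},
  {"dx": 4,"dy": -25,"dz": 0,"turn": 0,"fingers": -0.3},
  {"dx": 12,"dy": -35,"dz": 0,"turn": 0,"fingers": -0.3},
  {"dx": 12,"dy": -35,"dz": 0,"turn": 0,"fingers": -0.3},
  {"dx": 12,"dy": -35,"dz": 0,"turn": 0,"fingers": -0.3},
  {"dx": 12,"dy": -35,"dz": 0,"turn": 0,"fingers": -0.3},
  {"dx": 12,"dy": -35,"dz": 0,"turn": 0,"fingers": -0.3},
  {"dx": 12,"dy": -35,"dz": 0,"turn": 0,"fingers": -0.3},
  {"dx": 4,"dy": -20,"dz": 0,"turn": 0,"fingers": -0.3},
  {"dx": 0,"dy": 0,"dz": 0,"turn": 0,"fingers": -0.3},
])

```text
clock: 20.17
position: [0.6004, 0.0959, 0.1682]
ee_rot: [0.026, 0.742, 0.668, 0.04]
contact_force: [-0.2, 0.2, -0.5]
width: 0.0557
```

```bash
cat >> kn.py <<'E'
S=get_image("scene")
for r in masks_of(S,"knob1"):
    P=at(S,r["xy"],.029)
    if P[1]>.2: print("tub S",round(r["p"],2),P.round(3)[:2],r["region"].sum())
for r in masks_of(W,"knob1"):
    P=at(W,r["xy"],.029,st)
    if P[1]>.2: print("tub W",round(r["p"],2),P.round(3)[:2],r["region"].sum())
E
python3 kn.py k3.png
```

```text
t 20.2167 pos [600.3  97.5 168.4] zax [ 0.0944  0.0158 -0.9954] yaw 1.467 q6 -1.43 F [ 0.5 -0.3  0.4] w 55.9
0.84 [270. 192.] [0.6151 0.0439] [0.6156 0.0422] 47 46
0.84 [310. 257.] [0.6967 0.0748] [0.6971 0.076 ] 41 42
0.74 [180. 252.] [ 0.6773 -0.0793] [ 0.6769 -0.0779] 38 40
0.73 [222. 197.] [ 0.6138 -0.0074] [ 0.6124 -0.0078] 43 45
tub S 0.64 [0.502 0.36 ] 187
tub W 0.71 [0.51  0.355] 1340
```

View pics/k3.png

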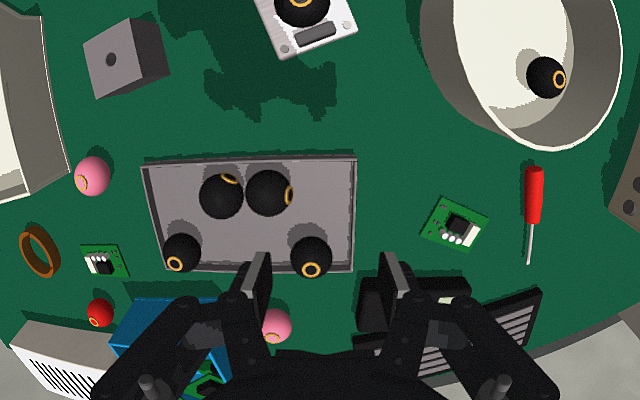

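The view shows the placed knob in the tub at (545,77). Two tray knobs are touching at (222,197) and (270,192), and two more are at (180,252) and (310,257). My picture budget is nearly spent, so I'll go by numbers from here. A half turn will reverse the accumulated tilt.

Emit:
play_rows([
  {"dx": 5,"dy": -1,"dz": 0,"turn": -0.12,"fingers": -0.3},
  {"dx": 5,"dy": -1,"dz": 0,"turn": -0.12,"fingers": -0.3},
  {"dx": 5,"dy": -1,"dz": 0,"turn": -0.12,"fingers": -0.3},
  {"dx": 5,"dy": -1,"dz": 0,"turn": -0.12,"fingers": -0.3},
  {"dx": 5,"dy": -1,"dz": 0,"turn": -0.12,"fingers": -0.3},
  {"dx": 5,"dy": -1,"dz": 0,"turn": -0.12,"fingers": -0.3},
  {"dx": 5,"dy": -1,"dz": 0,"turn": -0.12,"fingers": -0.3},
  {"dx": 5,"dy": -1,"dz": 0,"turn": -0.12,"fingers": -0.3},
  {"dx": 5,"dy": -1,"dz": 0,"turn": -0.12,"fingers": -0.3},
  {"dx": 5,"dy": -1,"dz": 0,"turn": -0.12,"fingers": -0.3},
  {"dx": 5,"dy": -1,"dz": 0,"turn": -0.12,"fingers": -0.3},
  {"dx": 5,"dy": -1,"dz": 0,"turn": -0.12,"fingers": -0.3},
  {"dx": 5,"dy": -1,"dz": 0,"turn": -0.12,"fingers": -0.3},
  {"dx": 5,"dy": -1,"dz": 0,"turn": -0.12,"fingers": -0.3},
  {"dx": 5,"dy": -1,"dz": 0,"turn": -0.12,"fingers": -0.3},
  {"dx": 5,"dy": -1,"dz": 0,"turn": -0.12,"fingers": -0.3},
  {"dx": 5,"dy": -1,"dz": 0,"turn": -0.12,"fingers": -0.3},
  {"dx": 5,"dy": -1,"dz": 0,"turn": -0.12,"fingers": -0.3},
  {"dx": 5,"dy": -1,"dz": 0,"turn": -0.12,"fingers": -0.3},
  {"dx": 0,"dy": 0,"dz": 0,"turn": -0.12,"fingers": -0.3},
])

```text
clock: 22.13
position: [0.6862, 0.1207, 0.1646]
ee_rot: [0.041, 0.877, -0.479, -0.01]
contact_force: [-0.6, 0.5, 0.6]
width: 0.0553
```

```bash
python3 s.py
```

```text
t 22.1333 pos [686.2 120.7 164.6] zax [-0.0562 -0.063  -0.9964] yaw -0.999 q6 1.11 F [-0.6  0.5  0.6] w 55.3
```

Emit:
play_rows([
  {"dx": 3,"dy": -12,"dz": 0,"turn": -0.12,"fingers": -0.3},
  {"dx": 3,"dy": -12,"dz": 0,"turn": -0.12,"fingers": -0.3},
  {"dx": 3,"dy": -12,"dz": -10,"turn": -0.12,"fingers": -0.3},
  {"dx": 3,"dy": -9,"dz": -15,"turn": -0.12,"fingers": -0.3},
  {"dx": 0,"dy": 0,"dz": -15,"turn": -0.12,"fingers": -0.3},
  {"dx": 0,"dy": 0,"dz": -20,"turn": 0,"fingers": -0.3},
  {"dx": 0,"dy": 0,"dz": -20,"turn": 0,"fingers": -0.3},
  {"dx": 0,"dy": 0,"dz": 0,"turn": 0,"fingers": -0.3},
])

```text
clock: 22.8
position: [0.6982, 0.0899, 0.0819]
ee_rot: [-0.034, -0.69, 0.723, 0.021]
contact_force: [-0.2, 0.5, -1.2]
width: 0.0553
```

```bash
python3 kn.py
```

```text
t 22.85 pos [699.1  90.2  83.7] zax [-0.0755 -0.0163 -0.997 ] yaw -1.616 q6 1.66 F [-0.3 -0.3  0.5] w 55.5
0.88 [374. 296.] [0.6157 0.0497] [0.6172 0.0542] 30 51
0.72 [344. 210.] [0.6991 0.0745] [0.6986 0.0757] 63 64
0.57 [517. 224.] [ 0.6765 -0.0776] [ 0.6787 -0.0766] 51 54
tub S 0.78 [0.511 0.362] 144
```

Emit:
play_rows([
  {"dx": -1,"dy": -8,"dz": -8,"turn": 0,"fingers": -0.3},
  {"dx": -2,"dy": -6,"dz": -15,"turn": 0,"fingers": -0.3},
  {"dx": -2,"dy": 0,"dz": -15,"turn": 0,"fingers": -0.3},
  {"dx": -2,"dy": 0,"dz": -12,"turn": 0,"fingers": -0.3},
  {"dx": -2,"dy": 0,"dz": -8,"turn": 0,"fingers": -0.3},
  {"dx": 0,"dy": 0,"dz": 0,"turn": 0,"fingers": -0.3},
])

```text
clock: 23.6
position: [0.6962, 0.0718, 0.0334]
ee_rot: [-0.026, -0.69, 0.723, 0.012]
contact_force: [-0.2, 0.6, 0.1]
width: 0.0559
```

```bash
python3 kn.py
```

```text
t 23.65 pos [696.9  71.7  34.2] zax [-0.053  -0.018  -0.9984] yaw -1.617 q6 1.64 F [ 0.2 -1.1 -0.3] w 55.5
0.95 [533. 254.] [ 0.6762 -0.0786] [ 0.6788 -0.0763] 61 65
0.86 [318. 245.] [0.6984 0.0746] [0.6982 0.0749] 80 81
0.84 [364. 331.] [0.6255 0.0462] [0.6262 0.0488] 52 49
0.84 [434. 356.] [ 0.5863 -0.0123] [ 0.5878 -0.0115] 22 17
tub S 0.57 [0.505 0.361] 206
tub S 0.28 [0.714 0.262] 810
```

Emit:
play_rows([
  {"dx": 0,"dy": 2,"dz": -9,"turn": 0,"fingers": -0.3},
  {"dx": -1,"dy": 1,"dz": -9,"turn": 0,"fingers": -0.3},
  {"dx": -1,"dy": 0,"dz": -6,"turn": 0,"fingers": -0.3},
  {"dx": 0,"dy": 0,"dz": -1,"turn": 0,"fingers": -0.3},
])

```text
clock: 24.23
position: [0.698, 0.0762, 0.0107]
ee_rot: [-0.022, -0.69, 0.723, 0.009]
contact_force: [0.1, -0.1, 0.2]
width: 0.0558
```

```bash
python3 s.py
```

```text
t 24.2333 pos [698.   76.2  10.7] zax [-0.0448 -0.0175 -0.9988] yaw -1.617 q6 1.64 F [ 0.1 -0.1  0.2] w 55.8
```

Emit:
play_rows([
  {"dx": 0,"dy": 0,"dz": -0.5,"turn": 0,"fingers": -0.1},
  {"dx": 0,"dy": 0,"dz": -0.5,"turn": 0,"fingers": 0.2},
  {"dx": 0,"dy": 0,"dz": -0.5,"turn": 0,"fingers": 0.4},
  {"dx": 0,"dy": 0,"dz": -0.5,"turn": 0,"fingers": 0.5},
], squeeze=30)

```text
clock: 24.57
position: [0.698, 0.076, 0.0098]
ee_rot: [-0.023, -0.691, 0.723, 0.009]
contact_force: [-1.3, -0.9, 2.1]
width: 0.0462
```

Emit:
play_rows([
  {"dx": 0,"dy": 0,"dz": 5,"turn": 0,"fingers": 0.5},
  {"dx": 0,"dy": 0,"dz": 15,"turn": 0,"fingers": 0.5},
  {"dx": 0,"dy": 0,"dz": 25,"turn": 0,"fingers": 0.5},
  {"dx": 0,"dy": 0,"dz": 25,"turn": 0,"fingers": 0.5},
  {"dx": 0,"dy": 0,"dz": 30,"turn": 0,"fingers": 0.5},
  {"dx": 0,"dy": 0,"dz": 30,"turn": 0,"fingers": 0.5},
  {"dx": 0,"dy": 0,"dz": 15,"turn": 0,"fingers": 0.5},
], squeeze=35)

```text
clock: 25.15
position: [0.692, 0.076, 0.1524]
ee_rot: [-0.028, -0.69, 0.723, 0.014]
contact_force: [-0.1, 0.1, 0.9]
width: 0.046
```

```bash
python3 s.py
```

```text
t 25.15 pos [692.   76.  152.4] zax [-0.0611 -0.0183 -0.998 ] yaw -1.616 q6 1.64 F [-0.1  0.1  0.9] w 46.0
```

Emit:
play_rows([
  {"dx": -13,"dy": 14,"dz": 0,"turn": 0,"fingers": 0.5},
  {"dx": -26,"dy": 28,"dz": 0,"turn": 0,"fingers": 0.5},
  {"dx": -26,"dy": 28,"dz": 0,"turn": 0,"fingers": 0.5},
  {"dx": -26,"dy": 28,"dz": 0,"turn": 0,"fingers": 0.5},
  {"dx": -26,"dy": 28,"dz": 0,"turn": 0,"fingers": 0.5},
  {"dx": -26,"dy": 28,"dz": 0,"turn": 0,"fingers": 0.5},
  {"dx": -26,"dy": 28,"dz": 0,"turn": 0,"fingers": 0.5},
  {"dx": -13,"dy": 14,"dz": 0,"turn": 0,"fingers": 0.5},
  {"dx": 0,"dy": 0,"dz": 0,"turn": 0,"fingers": 0.5},
])

```text
clock: 25.9
position: [0.5068, 0.2757, 0.1588]
ee_rot: [-0.022, -0.688, 0.725, 0.01]
contact_force: [-0.8, -0.1, -1.1]
width: 0.0456
```

```bash
python3 tub.py
```

```text
t 25.95 pos [508.  274.6 158.8] zax [-0.0441 -0.0174 -0.9989] yaw -1.624 q6 2.0 F [-0.2 -0.2 -1.2] w 45.9
0.95 [569. 279.] [ 0.343 -0.087] 640
0.91 [601.  42.] [ 0.677 -0.073] 992
0.88 [538.  75.] [0.618 0.041] 1417
0.84 [632. 130.] [ 0.57 -0.16] 562
0.77 [326. 268.] [0.413 0.275] 6776
0.69 [243. 185.] [0.511 0.351] 1920
0.56 [570.  86.] [ 0.613 -0.012] 1071
0.29 [339.  10.] [0.668 0.25 ] 1471
```

Emit:
play_rows([
  {"dx": 0,"dy": 3,"dz": -10,"turn": 0,"fingers": 0.5},
  {"dx": -1,"dy": 1,"dz": -25,"turn": 0,"fingers": 0.5},
  {"dx": -1,"dy": 0,"dz": -25,"turn": 0,"fingers": 0.5},
  {"dx": -1,"dy": 0,"dz": -25,"turn": 0,"fingers": 0.5},
  {"dx": -1,"dy": 0,"dz": -20,"turn": 0,"fingers": 0.5},
  {"dx": -1,"dy": 0,"dz": -15,"turn": 0,"fingers": 0.5},
  {"dx": 0,"dy": 0,"dz": -5,"turn": 0,"fingers": 0.5},
  {"dx": 0,"dy": 0,"dz": 0,"turn": 0,"fingers": 0.5},
])

```text
clock: 26.72
position: [0.518, 0.2704, 0.0302]
ee_rot: [-0.017, -0.681, 0.732, 0.005]
contact_force: [-7.1, 4.9, 17.5]
width: 0.046
```

```bash
python3 s.py
```

```text
t 26.7167 pos [518.  270.4  30.2] zax [-0.0313 -0.0152 -0.9994] yaw -1.644 q6 2.01 F [-7.1  4.9 17.5] w 46.0
```

Contact at the rim: it drifted toward the wall. I'll back up and shift inward.

Emit:
play_rows([
  {"dx": -3,"dy": 3,"dz": 10,"turn": 0,"fingers": 0.5},
  {"dx": -3,"dy": 3,"dz": 10,"turn": 0,"fingers": 0.5},
  {"dx": -3,"dy": 4,"dz": 10,"turn": 0,"fingers": 0.5},
  {"dx": -3,"dy": 4,"dz": 5,"turn": 0,"fingers": 0.5},
  {"dx": 0,"dy": 0,"dz": 0,"turn": 0,"fingers": 0.5},
  {"dx": 0,"dy": 0,"dz": 0,"turn": 0,"fingers": 0.5},
])

```text
clock: 27.22
position: [0.5098, 0.2829, 0.0679]
ee_rot: [-0.015, -0.678, 0.735, 0.004]
contact_force: [-0.3, -0.2, -0.8]
width: 0.046
```

```bash
python3 tub.py
```

```text
t 27.2667 pos [509.8 282.9  67.9] zax [-0.0282 -0.0144 -0.9995] yaw -1.65 q6 2.04 F [ 0.5 -0.3 -1.4] w 45.8
0.83 [226. 229.] [0.512 0.351] 3410
0.82 [613. 313.] [ 0.338 -0.088] 824
0.71 [325. 270.] [0.474 0.285] 6680
0.66 [629.  92.] [ 0.609 -0.005] 885
0.65 [604.  78.] [0.617 0.04 ] 2120
```

Emit:
play_rows([
  {"dx": -6,"dy": 0,"dz": -5,"turn": 0,"fingers": 0.5},
  {"dx": -6,"dy": 0,"dz": -10,"turn": 0,"fingers": 0.5},
  {"dx": -2,"dy": 0,"dz": -12,"turn": 0,"fingers": 0.5},
  {"dx": -2,"dy": 0,"dz": -12,"turn": 0,"fingers": 0.5},
  {"dx": -1,"dy": 0,"dz": -8,"turn": 0,"fingers": 0.5},
  {"dx": 0,"dy": 0,"dz": -2,"turn": 0,"fingers": 0.5},
])

```text
clock: 27.87
position: [0.4885, 0.2814, 0.0137]
ee_rot: [-0.018, -0.678, 0.735, 0.005]
contact_force: [-0.4, -0.7, -0.8]
width: 0.046
```

```bash
python3 s.py
```

```text
t 27.8667 pos [488.5 281.4  13.7] zax [-0.0331 -0.0166 -0.9993] yaw -1.651 q6 2.05 F [-0.4 -0.7 -0.8] w 46.0
```

Emit:
play_rows([
  {"dx": 6,"dy": 0,"dz": 1,"turn": 0,"fingers": 0.5},
  {"dx": 6,"dy": 0,"dz": 0,"turn": 0,"fingers": 0.5},
  {"dx": 0,"dy": 0,"dz": -1.5,"turn": 0,"fingers": 0.5},
  {"dx": 0,"dy": 0,"dz": -1.5,"turn": 0,"fingers": 0.5},
  {"dx": 0,"dy": 0,"dz": -1,"turn": 0,"fingers": 0.5},
])

```text
clock: 28.28
position: [0.5009, 0.2819, 0.0117]
ee_rot: [-0.019, -0.678, 0.735, 0.006]
contact_force: [-4.3, -0.6, 8.8]
width: 0.0455
```

Emit:
play_rows([
  {"dx": 0,"dy": 0,"dz": -1,"turn": 0,"fingers": 0.5},
  {"dx": 0,"dy": 0,"dz": -1,"turn": 0,"fingers": 0.5},
])

```text
clock: 28.45
position: [0.501, 0.282, 0.0118]
ee_rot: [-0.019, -0.678, 0.735, 0.006]
contact_force: [-2.6, -0.2, 4.0]
width: 0.0457
```

Emit:
play_rows([
  {"dx": 0,"dy": 0,"dz": 0,"turn": 0,"fingers": 0.2},
  {"dx": 0,"dy": 0,"dz": 0,"turn": 0,"fingers": 0.0},
  {"dx": 0,"dy": 0,"dz": 0,"turn": 0,"fingers": -0.1},
  {"dx": 0,"dy": 0,"dz": 0,"turn": 0,"fingers": -0.2},
  {"dx": 0,"dy": 0,"dz": 0,"turn": 0,"fingers": -0.2},
  {"dx": 0,"dy": 0,"dz": 10,"turn": 0,"fingers": -0.2},
  {"dx": 0,"dy": 0,"dz": 25,"turn": 0,"fingers": -0.2},
  {"dx": 0,"dy": 0,"dz": 35,"turn": 0,"fingers": -0.2},
  {"dx": 0,"dy": 0,"dz": 35,"turn": 0,"fingers": -0.2},
  {"dx": 0,"dy": 0,"dz": 30,"turn": 0,"fingers": -0.3},
  {"dx": 8,"dy": -15,"dz": 0,"turn": 0,"fingers": -0.3},
  {"dx": 17,"dy": -35,"dz": 0,"turn": 0,"fingers": -0.3},
  {"dx": 17,"dy": -35,"dz": 0,"turn": 0,"fingers": -0.3},
  {"dx": 17,"dy": -35,"dz": 0,"turn": 0,"fingers": -0.3},
  {"dx": 17,"dy": -35,"dz": 0,"turn": 0,"fingers": -0.3},
  {"dx": 17,"dy": -35,"dz": 0,"turn": 0,"fingers": -0.3},
  {"dx": 17,"dy": -35,"dz": 0,"turn": 0,"fingers": -0.3},
  {"dx": 17,"dy": -35,"dz": 0,"turn": 0,"fingers": -0.3},
  {"dx": 17,"dy": -35,"dz": 0,"turn": 0,"fingers": -0.3},
  {"dx": 17,"dy": -30,"dz": 0,"turn": 0,"fingers": -0.3},
])

```text
clock: 30.12
position: [0.6713, -0.057, 0.168]
ee_rot: [-0.011, -0.683, 0.731, -0.005]
contact_force: [-0.1, -0.0, 0.8]
width: 0.0556
```

Emit:
play_rows([
  {"dx": 5,"dy": -10,"dz": 0,"turn": 0,"fingers": -0.3},
  {"dx": 0,"dy": 0,"dz": -20,"turn": 0,"fingers": -0.3},
  {"dx": 0,"dy": 0,"dz": -20,"turn": 0,"fingers": -0.3},
  {"dx": 0,"dy": 0,"dz": -10,"turn": 0,"fingers": -0.3},
  {"dx": 0,"dy": 0,"dz": 0,"turn": 0,"fingers": -0.3},
])

```text
clock: 30.53
position: [0.6825, -0.0817, 0.1204]
ee_rot: [-0.01, -0.678, 0.734, -0.012]
contact_force: [0.2, 0.4, -0.6]
width: 0.0556
```

```bash
python3 kn.py
```

```text
t 30.5833 pos [682.8 -81.6 121.3] zax [ 0.0032 -0.0322 -0.9995] yaw -1.65 q6 1.46 F [-0.5 -0.9 -0.6] w 55.4
0.97 [315. 207.] [ 0.678  -0.0764] [ 0.6788 -0.0778] 55 54
0.95 [237. 265.] [0.6271 0.0017] [ 0.6225 -0.011 ] 48 33
0.74 [207. 275.] [0.6173 0.0357] [0.6169 0.0419] 48 47
tub S 0.72 [0.715 0.259] 877
tub S 0.54 [0.505 0.353] 198
tub S 0.54 [0.485 0.284] 212
tub W 0.48 [0.493 0.376] 168
```

Emit:
play_rows([
  {"dx": -4,"dy": 2,"dz": -15,"turn": 0,"fingers": -0.3},
  {"dx": -3,"dy": 1,"dz": -20,"turn": 0,"fingers": -0.3},
  {"dx": -3,"dy": 1,"dz": -20,"turn": 0,"fingers": -0.3},
  {"dx": -3,"dy": 0,"dz": -20,"turn": 0,"fingers": -0.3},
  {"dx": -3,"dy": 0,"dz": -15,"turn": 0,"fingers": -0.3},
  {"dx": -1,"dy": 0,"dz": -4,"turn": 0,"fingers": -0.3},
  {"dx": 0,"dy": 0,"dz": 0,"turn": 0,"fingers": -0.3},
])

```text
clock: 31.42
position: [0.6721, -0.0751, 0.0358]
ee_rot: [-0.003, -0.68, 0.733, -0.022]
contact_force: [0.2, 0.3, 0.0]
width: 0.0557
```

```bash
python3 kn.py
```

```text
t 31.4667 pos [672.5 -75.1  36.4] zax [ 0.026  -0.0363 -0.999 ] yaw -1.645 q6 1.47 F [0.8 0.4 0.9] w 55.2
0.91 [326. 239.] [ 0.6769 -0.0768] [ 0.6779 -0.0779] 81 83
0.77 [226. 346.] [0.5951 0.0023] [ 0.6043 -0.0111] 56 39
0.65 [157. 305.] [0.6331 0.0479] [0.627  0.0481] 40 39
tub S 0.67 [0.515 0.356] 194
tub S 0.46 [0.484 0.285] 151
```

Emit:
play_rows([
  {"dx": 4,"dy": -1,"dz": -8,"turn": 0,"fingers": -0.3},
  {"dx": 0,"dy": -1,"dz": -10,"turn": 0,"fingers": -0.3},
  {"dx": 0,"dy": 0,"dz": -9,"turn": 0,"fingers": -0.3},
  {"dx": 0,"dy": 0,"dz": -2,"turn": 0,"fingers": -0.3},
])

```text
clock: 32.05
position: [0.6804, -0.0784, 0.0088]
ee_rot: [-0.0, -0.68, 0.733, -0.026]
contact_force: [-1.1, 0.1, -0.6]
width: 0.0558
```

```bash
python3 s.py
```

```text
t 32.05 pos [680.4 -78.4   8.8] zax [ 0.0347 -0.0382 -0.9987] yaw -1.646 q6 1.47 F [-1.1  0.1 -0.6] w 55.8
```

Emit:
play_rows([
  {"dx": -1,"dy": 0,"dz": -0.5,"turn": 0,"fingers": -0.1},
  {"dx": -0.5,"dy": 0,"dz": -0.5,"turn": 0,"fingers": 0.2},
  {"dx": 0,"dy": 0,"dz": -0.5,"turn": 0,"fingers": 0.4},
  {"dx": 0,"dy": 0,"dz": -0.5,"turn": 0,"fingers": 0.5},
], squeeze=30)

```text
clock: 32.38
position: [0.6795, -0.0786, 0.0073]
ee_rot: [0.0, -0.68, 0.733, -0.026]
contact_force: [-1.4, 0.7, 3.4]
width: 0.0461
```

Emit:
play_rows([
  {"dx": 0,"dy": 0,"dz": 5,"turn": 0,"fingers": 0.5},
  {"dx": 0,"dy": 0,"dz": 15,"turn": 0,"fingers": 0.5},
  {"dx": 0,"dy": 0,"dz": 25,"turn": 0,"fingers": 0.5},
  {"dx": 0,"dy": 0,"dz": 25,"turn": 0,"fingers": 0.5},
  {"dx": 0,"dy": 0,"dz": 30,"turn": 0,"fingers": 0.5},
  {"dx": 0,"dy": 0,"dz": 30,"turn": 0,"fingers": 0.5},
  {"dx": 0,"dy": 0,"dz": 15,"turn": 0,"fingers": 0.5},
], squeeze=35)

```text
clock: 32.97
position: [0.6716, -0.0772, 0.1494]
ee_rot: [-0.006, -0.68, 0.733, -0.018]
contact_force: [1.4, 0.5, 0.6]
width: 0.046
```

Emit:
play_rows([
  {"dx": -9,"dy": 16,"dz": 0,"turn": 0,"fingers": 0.5},
  {"dx": -18,"dy": 33,"dz": 0,"turn": 0,"fingers": 0.5},
  {"dx": -18,"dy": 33,"dz": 0,"turn": 0,"fingers": 0.5},
  {"dx": -18,"dy": 33,"dz": 0,"turn": 0,"fingers": 0.5},
  {"dx": -18,"dy": 33,"dz": 0,"turn": 0,"fingers": 0.5},
  {"dx": -18,"dy": 33,"dz": 0,"turn": 0,"fingers": 0.5},
  {"dx": -18,"dy": 33,"dz": 0,"turn": 0,"fingers": 0.5},
  {"dx": -18,"dy": 33,"dz": 0,"turn": 0,"fingers": 0.5},
  {"dx": -18,"dy": 33,"dz": 0,"turn": 0,"fingers": 0.5},
  {"dx": -18,"dy": 33,"dz": 0,"turn": 0,"fingers": 0.5},
  {"dx": -18,"dy": 33,"dz": 0,"turn": 0,"fingers": 0.5},
  {"dx": -18,"dy": 33,"dz": 0,"turn": 0,"fingers": 0.5},
  {"dx": -18,"dy": 33,"dz": 0,"turn": 0,"fingers": 0.5},
  {"dx": -9,"dy": 16,"dz": 0,"turn": 0,"fingers": 0.5},
  {"dx": 0,"dy": 0,"dz": 0,"turn": 0,"fingers": 0.5},
])

```text
clock: 34.22
position: [0.4049, 0.3687, 0.14]
ee_rot: [-0.013, -0.678, 0.735, -0.014]
contact_force: [0.2, 0.1, -1.3]
width: 0.046
```

```bash
python3 tub.py
```

```text
t 34.2667 pos [405.2 367.3 139.8] zax [-3.000e-04 -3.930e-02 -9.992e-01] yaw -1.651 q6 2.3 F [-0.2 -0.1 -0.7] w 46.3
0.98 [409.  81.] [0.501 0.281] 2369
0.83 [610.  18.] [ 0.606 -0.012] 707
0.75 [327. 272.] [0.325 0.367] 6828
0.74 [630. 215.] [ 0.335 -0.093] 724
0.57 [587.   7.] [0.608 0.039] 630
0.55 [325.  71.] [0.513 0.354] 2494
```

Emit:
play_rows([
  {"dx": 15,"dy": -7,"dz": 0,"turn": 0,"fingers": 0.5},
  {"dx": 15,"dy": -6,"dz": -10,"turn": 0,"fingers": 0.5},
  {"dx": 0,"dy": 0,"dz": -20,"turn": 0,"fingers": 0.5},
  {"dx": 0,"dy": 0,"dz": -20,"turn": 0,"fingers": 0.5},
  {"dx": 0,"dy": 0,"dz": -20,"turn": 0,"fingers": 0.5},
  {"dx": 0,"dy": 0,"dz": -15,"turn": 0,"fingers": 0.5},
  {"dx": 0,"dy": 0,"dz": 0,"turn": 0,"fingers": 0.5},
])

```text
clock: 34.95
position: [0.4471, 0.3406, 0.0496]
ee_rot: [-0.012, -0.672, 0.74, -0.018]
contact_force: [0.2, -1.1, -1.0]
width: 0.0462
```

```bash
python3 s.py
```

```text
t 34.95 pos [447.1 340.6  49.6] zax [ 0.0059 -0.0428 -0.9991] yaw -1.668 q6 2.25 F [ 0.2 -1.1 -1. ] w 46.2
```

Emit:
play_rows([
  {"dx": -8,"dy": 10,"dz": -5,"turn": 0,"fingers": 0.5},
  {"dx": -4,"dy": 4,"dz": -12,"turn": 0,"fingers": 0.5},
  {"dx": 0,"dy": 0,"dz": -12,"turn": 0,"fingers": 0.5},
  {"dx": 0,"dy": 0,"dz": -7,"turn": 0,"fingers": 0.5},
  {"dx": 0,"dy": 0,"dz": -2,"turn": 0,"fingers": 0.5},
])

```text
clock: 35.37
position: [0.4381, 0.3532, 0.0105]
ee_rot: [-0.011, -0.668, 0.744, -0.018]
contact_force: [0.8, 1.1, -1.3]
width: 0.0456
```

```bash
python3 s.py
```

```text
t 35.3667 pos [438.1 353.2  10.5] zax [ 0.0075 -0.0413 -0.9991] yaw -1.678 q6 2.29 F [ 0.8  1.1 -1.3] w 45.6
```

Emit:
play_rows([
  {"dx": 0,"dy": 0,"dz": -1.5,"turn": 0,"fingers": 0.5},
  {"dx": 0,"dy": 0,"dz": -1.5,"turn": 0,"fingers": 0.5},
  {"dx": 0,"dy": 0,"dz": -1,"turn": 0,"fingers": 0.5},
])

```text
clock: 35.62
position: [0.4389, 0.3534, 0.0094]
ee_rot: [-0.01, -0.668, 0.744, -0.018]
contact_force: [-1.4, -0.4, 0.4]
width: 0.0459
```

Emit:
play_rows([
  {"dx": 0,"dy": 0,"dz": -0.5,"turn": 0,"fingers": 0.5},
  {"dx": 0,"dy": 0,"dz": 0,"turn": 0,"fingers": 0.5},
])

```text
clock: 35.78
position: [0.44, 0.3541, 0.0104]
ee_rot: [-0.009, -0.668, 0.744, -0.019]
contact_force: [-0.3, -0.2, -1.3]
width: 0.0457
```

Emit:
play_rows([
  {"dx": -1,"dy": 0,"dz": -3,"turn": 0,"fingers": 0.5},
  {"dx": -1,"dy": 0,"dz": -2,"turn": 0,"fingers": 0.5},
  {"dx": 0,"dy": 0,"dz": -2,"turn": 0,"fingers": 0.5},
])

```text
clock: 36.03
position: [0.441, 0.3546, 0.0091]
ee_rot: [-0.005, -0.668, 0.744, -0.02]
contact_force: [-3.9, -2.7, 13.4]
width: 0.0459
```

Emit:
play_rows([
  {"dx": 0,"dy": 0,"dz": -1,"turn": 0,"fingers": 0.5},
])

```text
clock: 36.12
position: [0.4409, 0.3546, 0.0093]
ee_rot: [-0.005, -0.668, 0.744, -0.02]
contact_force: [-1.8, 0.4, 1.7]
width: 0.046
```

Emit:
play_rows([
  {"dx": 0,"dy": 0,"dz": 0,"turn": 0,"fingers": 0.2},
  {"dx": 0,"dy": 0,"dz": 0,"turn": 0,"fingers": 0.0},
  {"dx": 0,"dy": 0,"dz": 0,"turn": 0,"fingers": -0.1},
  {"dx": 0,"dy": 0,"dz": 0,"turn": 0,"fingers": -0.2},
  {"dx": 0,"dy": 0,"dz": 0,"turn": 0,"fingers": -0.2},
  {"dx": 0,"dy": 0,"dz": 10,"turn": 0,"fingers": -0.2},
  {"dx": 0,"dy": 0,"dz": 25,"turn": 0,"fingers": -0.2},
  {"dx": 0,"dy": 0,"dz": 35,"turn": 0,"fingers": -0.2},
  {"dx": 0,"dy": 0,"dz": 35,"turn": 0,"fingers": -0.2},
  {"dx": 0,"dy": 0,"dz": 30,"turn": 0,"fingers": -0.3},
])

```text
clock: 36.95
position: [0.4357, 0.3512, 0.1428]
ee_rot: [-0.014, -0.668, 0.744, -0.019]
contact_force: [0.5, 0.2, -0.1]
width: 0.0553
```

Emit:
play_rows([
  {"dx": 8,"dy": -14,"dz": 0,"turn": 0.12,"fingers": -0.3},
  {"dx": 15,"dy": -26,"dz": 0,"turn": 0.12,"fingers": -0.3},
  {"dx": 15,"dy": -26,"dz": 0,"turn": 0.12,"fingers": -0.3},
  {"dx": 15,"dy": -26,"dz": 0,"turn": 0.12,"fingers": -0.3},
  {"dx": 15,"dy": -26,"dz": 0,"turn": 0.12,"fingers": -0.3},
  {"dx": 15,"dy": -26,"dz": 0,"turn": 0.12,"fingers": -0.3},
  {"dx": 15,"dy": -26,"dz": 0,"turn": 0.12,"fingers": -0.3},
  {"dx": 15,"dy": -26,"dz": 0,"turn": 0.12,"fingers": -0.3},
  {"dx": 15,"dy": -26,"dz": 0,"turn": 0.12,"fingers": -0.3},
  {"dx": 15,"dy": -26,"dz": 0,"turn": 0.12,"fingers": -0.3},
  {"dx": 15,"dy": -26,"dz": 0,"turn": 0.12,"fingers": -0.3},
  {"dx": 8,"dy": -14,"dz": 0,"turn": 0.12,"fingers": -0.3},
  {"dx": 0,"dy": 0,"dz": 0,"turn": 0.12,"fingers": -0.3},
  {"dx": 0,"dy": 0,"dz": 0,"turn": 0,"fingers": -0.3},
])

```text
clock: 38.12
position: [0.6135, 0.0549, 0.1653]
ee_rot: [-0.016, 0.999, -0.034, 0.022]
contact_force: [-0.2, 0.1, 0.9]
width: 0.0555
```

```bash
python3 kn.py
```

```text
t 38.1667 pos [613.5  55.  165.4] zax [ 0.0466  0.0301 -0.9985] yaw -0.072 q6 0.02 F [ 0.3 -0.3 -0.1] w 55.5
0.94 [324. 201.] [0.6183 0.0439] [0.6154 0.0427] 46 48
0.94 [323. 249.] [ 0.6132 -0.0084] [ 0.6125 -0.0088] 46 44
tub S 0.73 [0.488 0.291] 161
tub S 0.58 [0.447 0.359] 310
tub S 0.51 [0.51  0.355] 213
tub W 0.51 [0.499 0.261] 92
```

Emit:
play_rows([
  {"dx": 0,"dy": -6,"dz": -15,"turn": 0,"fingers": -0.3},
  {"dx": -2,"dy": -5,"dz": -25,"turn": 0,"fingers": -0.3},
  {"dx": -2,"dy": 0,"dz": -25,"turn": 0,"fingers": -0.3},
  {"dx": -2,"dy": 0,"dz": -25,"turn": 0,"fingers": -0.3},
  {"dx": -2,"dy": 0,"dz": -25,"turn": 0,"fingers": -0.3},
  {"dx": -2,"dy": 0,"dz": -15,"turn": 0,"fingers": -0.3},
  {"dx": 0,"dy": 0,"dz": 0,"turn": 0,"fingers": -0.3},
])

```text
clock: 39.0
position: [0.6014, 0.0523, 0.0346]
ee_rot: [-0.017, 0.999, -0.033, 0.026]
contact_force: [-1.4, 0.5, 0.0]
width: 0.0554
```

```bash
python3 kn.py
```

```text
t 39.05 pos [602.4  52.4  35.9] zax [ 0.0559  0.0317 -0.9979] yaw -0.066 q6 -0.01 F [-0.3  0.5 -0.6] w 55.9
0.86 [347. 257.] [0.6157 0.0437] [0.6145 0.0426] 76 78
0.61 [344. 325.] [ 0.6122 -0.0089] [ 0.6127 -0.0083] 70 59
tub S 0.74 [0.51  0.355] 193
tub S 0.73 [0.485 0.284] 168
tub S 0.58 [0.437 0.357] 300
```

Emit:
play_rows([
  {"dx": 7,"dy": -5,"dz": 1,"turn": 0,"fingers": -0.3},
  {"dx": 7,"dy": -5,"dz": 0,"turn": 0,"fingers": -0.3},
  {"dx": 0,"dy": 0,"dz": 0,"turn": 0,"fingers": -0.3},
])

```text
clock: 39.55
position: [0.624, 0.0406, 0.044]
ee_rot: [-0.016, 0.999, -0.032, 0.035]
contact_force: [0.4, 0.8, -0.3]
width: 0.0554
```

```bash
python3 kn.py
```

```text
t 39.6 pos [623.5  40.9  44. ] zax [ 0.0708  0.0307 -0.997 ] yaw -0.066 q6 -0.03 F [ 1.1 -0.8  0.3] w 55.3
0.92 [311. 240.] [0.6166 0.042 ] [0.6151 0.0424] 76 79
0.74 [310. 308.] [ 0.6114 -0.0092] [ 0.6123 -0.0094] 71 65
tub S 0.76 [0.512 0.361] 189
tub S 0.59 [0.44  0.353] 323
tub S 0.57 [0.49  0.289] 163
```

Emit:
play_rows([
  {"dx": -4,"dy": 1,"dz": -8,"turn": 0,"fingers": -0.3},
  {"dx": -4,"dy": 1,"dz": -10,"turn": 0,"fingers": -0.3},
  {"dx": -1,"dy": 0,"dz": -8,"turn": 0,"fingers": -0.3},
  {"dx": 0,"dy": 0,"dz": -2,"turn": 0,"fingers": -0.3},
])

```text
clock: 40.18
position: [0.6105, 0.0445, 0.013]
ee_rot: [-0.017, 0.999, -0.032, 0.033]
contact_force: [-0.8, 0.0, -0.5]
width: 0.0554
```

```bash
python3 kn.py
```

```text
t 40.2333 pos [610.2  44.5  12.9] zax [ 0.0662  0.0314 -0.9973] yaw -0.065 q6 -0.03 F [-1.1 -0.1  0.2] w 55.4
0.72 [332. 265.] [0.613  0.0438] [0.6114 0.0429] 90 92
0.61 [335. 332.] [ 0.6121 -0.0019] [ 6.124e-01 -6.000e-04] 80 46
tub S 0.71 [0.483 0.288] 192
tub S 0.52 [0.715 0.256] 824
```

Emit:
play_rows([
  {"dx": 2,"dy": -1,"dz": -4,"turn": 0,"fingers": -0.3},
  {"dx": 0,"dy": 0,"dz": -2,"turn": 0,"fingers": -0.1},
  {"dx": 0,"dy": 0,"dz": -0.5,"turn": 0,"fingers": 0.2},
  {"dx": 0,"dy": 0,"dz": -0.5,"turn": 0,"fingers": 0.4},
  {"dx": 0,"dy": 0,"dz": -0.5,"turn": 0,"fingers": 0.5},
], squeeze=30)

```text
clock: 40.9
position: [0.6158, 0.043, 0.0104]
ee_rot: [-0.017, 0.999, -0.032, 0.036]
contact_force: [-1.2, 0.2, 3.9]
width: 0.0464
```

Emit:
play_rows([
  {"dx": 0,"dy": 0,"dz": 5,"turn": 0,"fingers": 0.5},
  {"dx": 0,"dy": 0,"dz": 15,"turn": 0,"fingers": 0.5},
  {"dx": 0,"dy": 0,"dz": 25,"turn": 0,"fingers": 0.5},
  {"dx": 0,"dy": 0,"dz": 25,"turn": 0,"fingers": 0.5},
  {"dx": 0,"dy": 0,"dz": 30,"turn": 0,"fingers": 0.5},
  {"dx": 0,"dy": 0,"dz": 30,"turn": 0,"fingers": 0.5},
  {"dx": 0,"dy": 0,"dz": 15,"turn": 0,"fingers": 0.5},
], squeeze=35)

```text
clock: 41.48
position: [0.6104, 0.043, 0.1546]
ee_rot: [-0.017, 0.999, -0.032, 0.029]
contact_force: [1.9, 0.0, 0.1]
width: 0.0457
```

```bash
python3 kn.py
```

```text
t 41.5333 pos [612.   42.9 156.9] zax [ 0.0638  0.0315 -0.9975] yaw -0.066 q6 -0.01 F [0.9 0.2 2.2] w 45.7
0.9 [329. 268.] [ 0.6196 -0.0402] [ 0.6147 -0.0385] 93 93
0.61 [312. 222.] [0.6059 0.0135] [0.6072 0.0129] 19 7
0.54 [298. 346.] [ 0.5747 -0.1477] [ 0.5725 -0.1473] 26 10
tub S 0.64 [0.501 0.359] 198
tub S 0.52 [0.442 0.357] 323
tub S 0.49 [0.489 0.286] 222
```

Held. The tub has three knobs, near (.511,.354), (.500,.282) and (.440,.354). The fourth goes at about (.450,.273) with the jaws radial, so I'll turn while carrying it.

Emit:
play_rows([
  {"dx": -10,"dy": 14,"dz": 0,"turn": 0.12,"fingers": 0.5},
  {"dx": -15,"dy": 20,"dz": 0,"turn": 0.12,"fingers": 0.5},
  {"dx": -15,"dy": 20,"dz": 0,"turn": 0.12,"fingers": 0.5},
  {"dx": -15,"dy": 20,"dz": 0,"turn": 0.12,"fingers": 0.5},
  {"dx": -15,"dy": 20,"dz": 0,"turn": 0.12,"fingers": 0.5},
  {"dx": -15,"dy": 20,"dz": 0,"turn": 0.12,"fingers": 0.5},
  {"dx": -15,"dy": 20,"dz": 0,"turn": 0.12,"fingers": 0.5},
  {"dx": -15,"dy": 20,"dz": 0,"turn": 0.12,"fingers": 0.5},
  {"dx": -15,"dy": 20,"dz": 0,"turn": 0.12,"fingers": 0.5},
  {"dx": -15,"dy": 20,"dz": 0,"turn": 0.12,"fingers": 0.5},
  {"dx": -10,"dy": 14,"dz": 0,"turn": 0.06,"fingers": 0.5},
  {"dx": 0,"dy": 0,"dz": 0,"turn": 0,"fingers": 0.5},
  {"dx": 0,"dy": 0,"dz": 0,"turn": 0,"fingers": 0.5},
])

```text
clock: 42.87
position: [0.4308, 0.2543, 0.1228]
ee_rot: [-0.029, 0.811, 0.585, -0.012]
contact_force: [-0.6, -0.0, -0.7]
width: 0.0458
```

```bash
python3 tub.py
```

```text
t 42.9167 pos [430.6 254.  122.6] zax [-0.0545  0.0323 -0.998 ] yaw 1.248 q6 -0.92 F [-0.3 -0.7 -1.6] w 45.8
0.96 [451. 250.] [0.51  0.355] 1926
0.9 [ 91. 368.] [ 0.56  -0.158] 618
0.84 [437. 182.] [0.441 0.355] 2209
0.67 [391. 248.] [0.487 0.299] 392
0.64 [328. 268.] [0.486 0.239] 6751
0.57 [ 44. 222.] [ 0.342 -0.071] 977
0.45 [194. 394.] [0.62 0.01] 137
```

Emit:
play_rows([
  {"dx": 8,"dy": 9,"dz": 2,"turn": 0,"fingers": 0.5},
  {"dx": 8,"dy": 9,"dz": 0,"turn": 0,"fingers": 0.5},
  {"dx": 0,"dy": 0,"dz": 0,"turn": 0,"fingers": 0.5},
  {"dx": 0,"dy": 0,"dz": -15,"turn": 0,"fingers": 0.5},
  {"dx": 0,"dy": 0,"dz": -15,"turn": 0,"fingers": 0.5},
  {"dx": 0,"dy": 0,"dz": -10,"turn": 0,"fingers": 0.5},
  {"dx": 0,"dy": 0,"dz": 0,"turn": 0,"fingers": 0.5},
])

```text
clock: 43.6
position: [0.4544, 0.2679, 0.0841]
ee_rot: [-0.027, 0.814, 0.58, -0.01]
contact_force: [-0.0, -0.5, -1.4]
width: 0.0458
```

```bash
python3 s.py
```

```text
t 43.6 pos [454.4 267.9  84.1] zax [-0.0479  0.0318 -0.9983] yaw 1.237 q6 -0.9 F [-0.  -0.5 -1.4] w 45.8
```

Emit:
play_rows([
  {"dx": -3,"dy": 4,"dz": -8,"turn": 0,"fingers": 0.5},
  {"dx": -2,"dy": 2,"dz": -12,"turn": 0,"fingers": 0.5},
  {"dx": 0,"dy": 0,"dz": -12,"turn": 0,"fingers": 0.5},
  {"dx": 0,"dy": 0,"dz": -8,"turn": 0,"fingers": 0.5},
  {"dx": 0,"dy": 0,"dz": 0,"turn": 0,"fingers": 0.5},
])

```text
clock: 44.02
position: [0.4508, 0.2737, 0.0431]
ee_rot: [-0.027, 0.815, 0.578, -0.009]
contact_force: [-0.2, 0.2, 0.1]
width: 0.0455
```

```bash
python3 tub.py
```

```text
t 44.0667 pos [451.1 273.8  43.7] zax [-0.0447  0.0331 -0.9985] yaw 1.234 q6 -0.89 F [-0.   0.  -1.6] w 45.8
0.93 [446. 183.] [0.44  0.356] 4695
0.83 [359. 317.] [0.513 0.277] 1153
0.79 [464. 274.] [0.508 0.356] 3044
0.68 [328. 269.] [0.469 0.27 ] 6659
0.62 [ 55. 392.] [ 0.556 -0.146] 427
```

Emit:
play_rows([
  {"dx": 0,"dy": 0,"dz": -8,"turn": 0,"fingers": 0.5},
  {"dx": 0,"dy": 0,"dz": -10,"turn": 0,"fingers": 0.5},
  {"dx": 0,"dy": 0,"dz": -8,"turn": 0,"fingers": 0.5},
  {"dx": 0,"dy": 0,"dz": -2,"turn": 0,"fingers": 0.5},
  {"dx": 0,"dy": 0,"dz": -1,"turn": 0,"fingers": 0.5},
])

```text
clock: 44.58
position: [0.4561, 0.2775, 0.0166]
ee_rot: [-0.026, 0.816, 0.578, -0.002]
contact_force: [-0.4, 2.4, 1.8]
width: 0.0456
```

```bash
python3 s.py
```

```text
t 44.5833 pos [456.1 277.5  16.6] zax [-0.033   0.0409 -0.9986] yaw 1.232 q6 -0.89 F [-0.4  2.4  1.8] w 45.6
```

Emit:
play_rows([
  {"dx": -3,"dy": -3,"dz": 0.5,"turn": 0,"fingers": 0.5},
  {"dx": -2,"dy": -2,"dz": 0,"turn": 0,"fingers": 0.5},
  {"dx": 0,"dy": 0,"dz": -2,"turn": 0,"fingers": 0.5},
  {"dx": 0,"dy": 0,"dz": -1.5,"turn": 0,"fingers": 0.5},
])

```text
clock: 44.92
position: [0.4573, 0.2788, 0.0152]
ee_rot: [-0.027, 0.817, 0.576, 0.007]
contact_force: [-0.0, 3.0, 0.8]
width: 0.0453
```

```bash
python3 tub.py
```

```text
t 44.9667 pos [457.3 278.8  14.9] zax [-0.0205  0.0527 -0.9984] yaw 1.228 q6 -0.9 F [ 0.7  4.3 -0.8] w 45.0
0.95 [354. 328.] [0.504 0.28 ] 2153
0.91 [477. 282.] [0.505 0.359] 3238
0.73 [454. 188.] [0.441 0.354] 6519
0.71 [329. 267.] [0.459 0.279] 6698
0.65 [ 37. 397.] [ 0.537 -0.124] 130
```

Emit:
play_rows([
  {"dx": -1,"dy": 4,"dz": 1,"turn": 0,"fingers": 0.5},
  {"dx": -1,"dy": 4,"dz": 0,"turn": 0,"fingers": 0.5},
  {"dx": 0,"dy": 0,"dz": 0,"turn": 0,"fingers": 0.5},
])

```text
clock: 45.32
position: [0.4529, 0.2848, 0.0148]
ee_rot: [-0.027, 0.816, 0.577, 0.003]
contact_force: [0.1, 0.4, -0.6]
width: 0.0454
```

```bash
python3 s.py
```

```text
t 45.3167 pos [452.9 284.8  14.8] zax [-0.0256  0.0478 -0.9985] yaw 1.229 q6 -0.88 F [ 0.1  0.4 -0.6] w 45.4
```

Free of the wall now. I'll lower the last 2–3 mm.

Emit:
play_rows([
  {"dx": 0,"dy": 0,"dz": -2,"turn": 0,"fingers": 0.5},
  {"dx": 0,"dy": 0,"dz": -2,"turn": 0,"fingers": 0.5},
  {"dx": 0,"dy": 0,"dz": -1,"turn": 0,"fingers": 0.5},
])

```text
clock: 45.57
position: [0.4529, 0.2844, 0.0124]
ee_rot: [-0.026, 0.816, 0.578, 0.003]
contact_force: [-1.1, -0.6, 8.7]
width: 0.0456
```

Emit:
play_rows([
  {"dx": 0,"dy": 0,"dz": -1,"turn": 0,"fingers": 0.5},
])

```text
clock: 45.65
position: [0.4529, 0.2844, 0.0124]
ee_rot: [-0.026, 0.816, 0.578, 0.003]
contact_force: [-2.3, -0.1, 6.6]
width: 0.0454
```

Emit:
play_rows([
  {"dx": -2,"dy": 0,"dz": 1.5,"turn": 0,"fingers": 0.5},
  {"dx": -4,"dy": 0,"dz": 0,"turn": 0,"fingers": 0.5},
  {"dx": -4,"dy": 0,"dz": 0,"turn": 0,"fingers": 0.5},
  {"dx": 0,"dy": 0,"dz": -1,"turn": 0,"fingers": 0.5},
  {"dx": 0,"dy": 0,"dz": -1.5,"turn": 0,"fingers": 0.5},
  {"dx": 0,"dy": 0,"dz": -1,"turn": 0,"fingers": 0.5},
])

```text
clock: 46.15
position: [0.4459, 0.286, 0.0123]
ee_rot: [-0.025, 0.816, 0.578, 0.008]
contact_force: [-0.9, -0.6, 14.5]
width: 0.0454
```

```bash
python3 s.py
```

```text
t 46.15 pos [445.9 286.   12.3] zax [-0.0156  0.0504 -0.9986] yaw 1.232 q6 -0.88 F [-0.9 -0.6 14.5] w 45.4
```

Emit:
play_rows([
  {"dx": 0,"dy": 0,"dz": 0,"turn": 0,"fingers": 0.2},
  {"dx": 0,"dy": 0,"dz": 0,"turn": 0,"fingers": 0.0},
  {"dx": 0,"dy": 0,"dz": 0,"turn": 0,"fingers": -0.1},
  {"dx": 0,"dy": 0,"dz": 0,"turn": 0,"fingers": -0.2},
  {"dx": 0,"dy": 0,"dz": 0,"turn": 0,"fingers": -0.2},
  {"dx": 0,"dy": 0,"dz": 10,"turn": 0,"fingers": -0.2},
  {"dx": 0,"dy": 0,"dz": 25,"turn": 0,"fingers": -0.2},
  {"dx": 0,"dy": 0,"dz": 35,"turn": 0,"fingers": -0.2},
  {"dx": 0,"dy": 0,"dz": 35,"turn": 0,"fingers": -0.2},
  {"dx": 0,"dy": 0,"dz": 30,"turn": 0,"fingers": -0.3},
])

```text
clock: 46.98
position: [0.4353, 0.2804, 0.1441]
ee_rot: [-0.027, 0.816, 0.577, -0.007]
contact_force: [-0.0, -0.6, 0.9]
width: 0.0558
```

Emit:
play_rows([
  {"dx": 8,"dy": -14,"dz": 5,"turn": -0.12,"fingers": -0.3},
  {"dx": 15,"dy": -27,"dz": 5,"turn": -0.12,"fingers": -0.3},
  {"dx": 15,"dy": -27,"dz": 0,"turn": -0.12,"fingers": -0.3},
  {"dx": 15,"dy": -27,"dz": 0,"turn": -0.12,"fingers": -0.3},
  {"dx": 15,"dy": -27,"dz": 0,"turn": -0.12,"fingers": -0.3},
  {"dx": 15,"dy": -27,"dz": 0,"turn": -0.12,"fingers": -0.3},
  {"dx": 15,"dy": -27,"dz": 0,"turn": -0.12,"fingers": -0.3},
  {"dx": 15,"dy": -27,"dz": 0,"turn": -0.12,"fingers": -0.3},
  {"dx": 15,"dy": -27,"dz": 0,"turn": -0.12,"fingers": -0.3},
  {"dx": 15,"dy": -27,"dz": 0,"turn": -0.12,"fingers": -0.3},
  {"dx": 8,"dy": -14,"dz": 0,"turn": 0,"fingers": -0.3},
  {"dx": 0,"dy": 0,"dz": 0,"turn": 0,"fingers": -0.3},
])

```text
clock: 47.98
position: [0.5775, -0.0076, 0.1645]
ee_rot: [-0.022, 1.0, -0.01, 0.003]
contact_force: [0.9, -0.1, 0.2]
width: 0.0556
```

```bash
python3 kn.py
python3 - <<'E'
from h import *
S=get_image("scene")
for r in masks_of(S,"rod"): 
    ys,xs=np.nonzero(r["region"]); print("S rod",round(r["p"],2),np.round(r["xy"]),xs.min(),xs.max(),ys.min(),ys.max())
E
```

```text
t 48.0333 pos [576.5  -6.3 164.4] zax [ 0.0051  0.0457 -0.9989] yaw -0.019 q6 -0.16 F [-0.   0.3 -0. ] w 55.3
0.74 [362. 194.] [ 0.6137 -0.0093] [ 0.6127 -0.0094] 47 47
tub S 0.64 [0.449 0.283] 314
tub S 0.59 [0.493 0.29 ] 147
tub S 0.45 [0.505 0.357] 214
S rod 0.6 [361. 156.] 360 367 143 173
```

Emit:
play_rows([
  {"dx": 17,"dy": -1,"dz": -10,"turn": 0,"fingers": -0.3},
  {"dx": 17,"dy": -1,"dz": -20,"turn": 0,"fingers": -0.3},
  {"dx": 0,"dy": 0,"dz": -25,"turn": 0,"fingers": -0.3},
  {"dx": -1,"dy": 0,"dz": -25,"turn": 0,"fingers": -0.3},
  {"dx": -1,"dy": 0,"dz": -20,"turn": 0,"fingers": -0.3},
  {"dx": 0,"dy": 0,"dz": -10,"turn": 0,"fingers": -0.3},
  {"dx": 0,"dy": 0,"dz": 0,"turn": 0,"fingers": -0.3},
  {"dx": 0,"dy": 0,"dz": 0,"turn": 0,"fingers": -0.3},
])

```text
clock: 49.05
position: [0.6098, 0.0015, 0.0549]
ee_rot: [-0.023, 1.0, -0.002, 0.007]
contact_force: [-0.1, -0.7, -0.2]
width: 0.0553
```

```bash
python3 kn.py
```

```text
t 49.1 pos [609.9   1.5  55.2] zax [ 0.014   0.0464 -0.9988] yaw -0.005 q6 -0.17 F [-0.3  0.8  0.2] w 55.4
0.56 [328. 247.] [ 0.6122 -0.0081] [ 0.6128 -0.0085] 73 74
tub S 0.83 [0.446 0.293] 290
tub S 0.83 [0.45  0.358] 317
tub S 0.71 [0.505 0.356] 198
tub S 0.44 [0.494 0.293] 171
```

Emit:
play_rows([
  {"dx": 1,"dy": -5,"dz": -10,"turn": 0,"fingers": -0.3},
  {"dx": 1,"dy": -5,"dz": -14,"turn": 0,"fingers": -0.3},
  {"dx": 0,"dy": 0,"dz": -14,"turn": 0,"fingers": -0.3},
  {"dx": 0,"dy": 0,"dz": -8,"turn": 0,"fingers": -0.3},
  {"dx": 0,"dy": 0,"dz": -1,"turn": 0,"fingers": -0.3},
])

```text
clock: 49.77
position: [0.616, -0.0116, 0.0098]
ee_rot: [-0.022, 1.0, -0.002, 0.013]
contact_force: [-0.5, -0.8, -0.7]
width: 0.0558
```

```bash
python3 s.py
```

```text
t 49.7667 pos [616.  -11.6   9.8] zax [ 0.0256  0.0438 -0.9987] yaw -0.005 q6 -0.19 F [-0.5 -0.8 -0.7] w 55.8
```

Emit:
play_rows([
  {"dx": -2,"dy": 2,"dz": -0.5,"turn": 0,"fingers": -0.1},
  {"dx": 0,"dy": 0,"dz": -0.5,"turn": 0,"fingers": 0.2},
  {"dx": 0,"dy": 0,"dz": -0.5,"turn": 0,"fingers": 0.4},
  {"dx": 0,"dy": 0,"dz": -0.5,"turn": 0,"fingers": 0.5},
], squeeze=30)

```text
clock: 50.1
position: [0.6143, -0.0103, 0.0093]
ee_rot: [-0.022, 1.0, -0.002, 0.013]
contact_force: [-0.0, -0.0, -0.5]
width: 0.046
```

Emit:
play_rows([
  {"dx": 0,"dy": 0,"dz": 5,"turn": 0,"fingers": 0.5},
  {"dx": 0,"dy": 0,"dz": 15,"turn": 0,"fingers": 0.5},
  {"dx": 0,"dy": 0,"dz": 25,"turn": 0,"fingers": 0.5},
  {"dx": 0,"dy": 0,"dz": 25,"turn": 0,"fingers": 0.5},
  {"dx": 0,"dy": 0,"dz": 30,"turn": 0,"fingers": 0.5},
  {"dx": 0,"dy": 0,"dz": 30,"turn": 0,"fingers": 0.5},
  {"dx": 0,"dy": 0,"dz": 20,"turn": 0,"fingers": 0.5},
], squeeze=35)

```text
clock: 50.68
position: [0.6083, -0.0083, 0.1613]
ee_rot: [-0.023, 1.0, -0.002, 0.007]
contact_force: [0.3, -1.0, 0.0]
width: 0.0457
```

Emit:
play_rows([
  {"dx": -6,"dy": 15,"dz": 0,"turn": 0,"fingers": 0.5},
  {"dx": -12,"dy": 31,"dz": 0,"turn": 0,"fingers": 0.5},
  {"dx": -12,"dy": 31,"dz": 0,"turn": 0,"fingers": 0.5},
  {"dx": -12,"dy": 31,"dz": 0,"turn": 0,"fingers": 0.5},
  {"dx": -12,"dy": 31,"dz": 0,"turn": 0,"fingers": 0.5},
  {"dx": -12,"dy": 31,"dz": 0,"turn": 0,"fingers": 0.5},
  {"dx": -12,"dy": 31,"dz": 0,"turn": 0,"fingers": 0.5},
  {"dx": -12,"dy": 31,"dz": 0,"turn": 0,"fingers": 0.5},
  {"dx": -12,"dy": 31,"dz": 0,"turn": 0,"fingers": 0.5},
  {"dx": -12,"dy": 31,"dz": 0,"turn": 0,"fingers": 0.5},
  {"dx": -6,"dy": 15,"dz": 0,"turn": 0,"fingers": 0.5},
  {"dx": 0,"dy": 0,"dz": 0,"turn": 0,"fingers": 0.5},
  {"dx": 0,"dy": 0,"dz": 0,"turn": 0,"fingers": 0.5},
])

```text
clock: 51.77
position: [0.4712, 0.319, 0.1613]
ee_rot: [-0.023, 1.0, -0.003, 0.008]
contact_force: [0.5, -0.9, -1.0]
width: 0.0459
```

```bash
python3 tub.py t5.png
```

```text
t 51.8167 pos [471.2 318.7 161.2] zax [ 0.0153  0.0465 -0.9988] yaw -0.007 q6 0.44 F [ 0.4 -0.1 -1. ] w 46.0
0.97 [325. 262.] [0.474 0.245] 6987
0.86 [296. 214.] [0.445 0.299] 907
0.74 [289. 156.] [0.44  0.356] 1974
0.65 [366. 218.] [0.514 0.294] 1093
0.63 [364. 156.] [0.511 0.355] 1972
```

Emit:
play_rows([
  {"dx": 3,"dy": 2,"dz": -10,"turn": 0,"fingers": 0.5},
  {"dx": 0,"dy": 0,"dz": -20,"turn": 0,"fingers": 0.5},
  {"dx": 0,"dy": 0,"dz": -20,"turn": 0,"fingers": 0.5},
  {"dx": 0,"dy": 0,"dz": -20,"turn": 0,"fingers": 0.5},
  {"dx": 0,"dy": 0,"dz": -15,"turn": 0,"fingers": 0.5},
  {"dx": 0,"dy": 0,"dz": 0,"turn": 0,"fingers": 0.5},
  {"dx": 0,"dy": 0,"dz": 0,"turn": 0,"fingers": 0.5},
])

```text
clock: 52.5
position: [0.4823, 0.3121, 0.0714]
ee_rot: [-0.023, 1.0, -0.011, 0.011]
contact_force: [-1.4, 0.4, -0.7]
width: 0.0462
```

```bash
python3 tub.py
```

```text
t 52.55 pos [482.1 311.9  71.4] zax [ 0.022   0.0449 -0.9987] yaw -0.022 q6 0.43 F [-0.3 -0.8 -0.7] w 45.7
0.98 [368. 165.] [0.512 0.353] 4142
0.9 [324. 262.] [0.482 0.284] 6879
0.84 [255. 166.] [0.438 0.355] 3939
0.8 [376. 241.] [0.519 0.299] 474
0.79 [266. 243.] [0.441 0.3  ] 887
0.59 [554. 394.] [0.803 0.036] 89
```

Emit:
play_rows([
  {"dx": -4,"dy": 6,"dz": 0,"turn": 0,"fingers": 0.5},
  {"dx": -3,"dy": 5,"dz": 0,"turn": 0,"fingers": 0.5},
  {"dx": 0,"dy": 0,"dz": 0,"turn": 0,"fingers": 0.5},
  {"dx": 0,"dy": 0,"dz": -6,"turn": 0,"fingers": 0.5},
  {"dx": 0,"dy": 0,"dz": -8,"turn": 0,"fingers": 0.5},
  {"dx": 0,"dy": 0,"dz": -6,"turn": 0,"fingers": 0.5},
  {"dx": 0,"dy": 0,"dz": 0,"turn": 0,"fingers": 0.5},
])

```text
clock: 53.23
position: [0.4776, 0.3272, 0.0558]
ee_rot: [-0.026, 0.999, -0.01, 0.017]
contact_force: [-0.0, 0.4, -0.9]
width: 0.0456
```

```bash
python3 tub.py
```

```text
t 53.2833 pos [477.7 327.3  56.1] zax [ 0.0337  0.0515 -0.9981] yaw -0.021 q6 0.46 F [-0.2  1.  -0.9] w 45.8
0.9 [362. 308.] [0.505 0.268] 609
0.85 [324. 266.] [0.478 0.305] 6878
0.78 [261. 194.] [0.44  0.355] 4550
0.58 [290. 308.] [0.453 0.271] 715
0.57 [376. 194.] [0.511 0.353] 4575
```

Emit:
play_rows([
  {"dx": -1,"dy": -3,"dz": -6,"turn": 0,"fingers": 0.5},
  {"dx": -1,"dy": -1,"dz": -6,"turn": 0,"fingers": 0.5},
  {"dx": 0,"dy": 0,"dz": -6,"turn": 0,"fingers": 0.5},
  {"dx": 0,"dy": 0,"dz": -6,"turn": 0,"fingers": 0.5},
  {"dx": 0,"dy": 0,"dz": -6,"turn": 0,"fingers": 0.5},
  {"dx": 0,"dy": 0,"dz": -4,"turn": 0,"fingers": 0.5},
])

```text
clock: 53.88
position: [0.4772, 0.3229, 0.0207]
ee_rot: [-0.027, 0.999, -0.01, 0.018]
contact_force: [1.2, 0.8, -0.4]
width: 0.0463
```

```bash
python3 tub.py
```

```text
t 53.9333 pos [476.7 322.6  20. ] zax [ 0.0359  0.0523 -0.998 ] yaw -0.022 q6 0.45 F [-0.6  0.9 -2. ] w 45.8
0.9 [294. 323.] [0.457 0.281] 1890
0.81 [399. 197.] [0.515 0.356] 6706
0.7 [361. 322.] [0.497 0.279] 1538
0.66 [324. 262.] [0.476 0.321] 6917
0.65 [248. 202.] [0.438 0.356] 6842
```

Fits well. I'll lower the last 8 mm.

Emit:
play_rows([
  {"dx": 0,"dy": 0,"dz": -3,"turn": 0,"fingers": 0.5},
  {"dx": 0,"dy": 0,"dz": -3,"turn": 0,"fingers": 0.5},
  {"dx": 0,"dy": 0,"dz": -2,"turn": 0,"fingers": 0.5},
  {"dx": 0,"dy": 0,"dz": -1.5,"turn": 0,"fingers": 0.5},
])

```text
clock: 54.37
position: [0.4786, 0.3238, 0.012]
ee_rot: [-0.027, 0.999, -0.01, 0.02]
contact_force: [-0.2, -0.3, -0.8]
width: 0.0459
```

Emit:
play_rows([
  {"dx": 0,"dy": 0,"dz": -1,"turn": 0,"fingers": 0.5},
  {"dx": 0,"dy": 0,"dz": -1,"turn": 0,"fingers": 0.5},
])

```text
clock: 54.53
position: [0.4787, 0.3241, 0.0109]
ee_rot: [-0.028, 0.999, -0.01, 0.02]
contact_force: [-3.6, -1.2, 13.4]
width: 0.0457
```

The knob is on the floor. I'll release, rise and turn on the way to the rod.

Emit:
play_rows([
  {"dx": 0,"dy": 0,"dz": 0,"turn": 0,"fingers": 0.2},
  {"dx": 0,"dy": 0,"dz": 0,"turn": 0,"fingers": 0.0},
  {"dx": 0,"dy": 0,"dz": 0,"turn": 0,"fingers": -0.1},
  {"dx": 0,"dy": 0,"dz": 0,"turn": 0,"fingers": -0.15},
  {"dx": 0,"dy": 0,"dz": 0,"turn": 0,"fingers": -0.2},
  {"dx": 0,"dy": 0,"dz": 8,"turn": 0,"fingers": -0.2},
  {"dx": 0,"dy": 0,"dz": 15,"turn": 0,"fingers": -0.2},
  {"dx": 0,"dy": 0,"dz": 30,"turn": 0,"fingers": -0.2},
  {"dx": 0,"dy": 0,"dz": 35,"turn": 0,"fingers": -0.2},
  {"dx": 0,"dy": 0,"dz": 35,"turn": 0,"fingers": -0.4},
  {"dx": 0,"dy": 0,"dz": 35,"turn": 0,"fingers": -0.6},
  {"dx": 0,"dy": 0,"dz": 35,"turn": 0,"fingers": -0.8},
  {"dx": 0,"dy": 0,"dz": 30,"turn": 0,"fingers": -1},
])

```text
clock: 55.62
position: [0.4714, 0.3204, 0.2388]
ee_rot: [-0.024, 1.0, -0.01, 0.012]
contact_force: [0.8, 0.5, -0.6]
width: 0.085
```

Emit:
play_rows([
  {"dx": -2,"dy": -12,"dz": 0,"turn": 0.12,"fingers": -1},
  {"dx": -2,"dy": -12,"dz": 0,"turn": 0.12,"fingers": -1},
  {"dx": -2,"dy": -12,"dz": 0,"turn": 0.12,"fingers": -1},
  {"dx": -2,"dy": -12,"dz": 0,"turn": 0.12,"fingers": -1},
  {"dx": -2,"dy": -12,"dz": 0,"turn": 0.12,"fingers": -1},
  {"dx": -2,"dy": -12,"dz": 0,"turn": 0.12,"fingers": -1},
  {"dx": -2,"dy": -12,"dz": 0,"turn": 0.12,"fingers": -1},
  {"dx": -2,"dy": -12,"dz": 0,"turn": 0.12,"fingers": -1},
  {"dx": -2,"dy": -12,"dz": 0,"turn": 0.12,"fingers": -1},
  {"dx": -2,"dy": -12,"dz": 0,"turn": 0.12,"fingers": -1},
  {"dx": -2,"dy": -12,"dz": 0,"turn": 0.12,"fingers": -1},
  {"dx": -2,"dy": -12,"dz": 0,"turn": 0.12,"fingers": -1},
  {"dx": -2,"dy": -12,"dz": 0,"turn": 0.12,"fingers": -1},
  {"dx": -2,"dy": -12,"dz": 0,"turn": 0.12,"fingers": -1},
  {"dx": -2,"dy": -12,"dz": 0,"turn": 0.12,"fingers": -1},
  {"dx": -2,"dy": -12,"dz": 0,"turn": 0.12,"fingers": -1},
  {"dx": -2,"dy": -12,"dz": 0,"turn": 0.12,"fingers": -1},
  {"dx": -2,"dy": -12,"dz": 0,"turn": 0.12,"fingers": -1},
  {"dx": 0,"dy": 0,"dz": 0,"turn": 0,"fingers": -1},
])

```text
clock: 57.2
position: [0.4356, 0.0969, 0.2635]
ee_rot: [-0.034, 0.44, 0.897, -0.01]
contact_force: [0.0, 0.5, -0.3]
width: 0.0855
```

```bash
cat > rod.py <<'E'
from h import *
from s import info
import sys
zc=float(sys.argv[1])
W=get_image("wrist"); st=info(); W=get_image("wrist")
p=W["pixels"].astype(int)
for r in masks_of(W,"rod"):
    ys,xs=np.nonzero(r["region"]); print("rod",round(r["p"],2),np.round(r["xy"]),xs.min(),xs.max(),ys.min(),ys.max())
n,l,s,c=cv2.connectedComponentsWithStats(((p.min(2)>140)&(np.ptp(p,axis=2)<40)).astype(np.uint8))
for i in range(1,n):
    if 80<s[i,4]<3000 and s[i,2]<60 and s[i,3]<60: print("blob",s[i],c[i].round(1),at(W,c[i],zc,st).round(4)[:2])
m=((p[...,0]-p[...,2]>60)&(p[...,0]>100)&(abs(p[...,1]-.7*p[...,0])<40)).astype(np.uint8)
n,l,s,c=cv2.connectedComponentsWithStats(m)
for i in range(1,n):
    if s[i,4]>40: print("ring",s[i],at(W,(s[i,0]+s[i,2]/2-.5,s[i,1]+s[i,3]/2-.5),.064,st).round(4)[:2])
for r in masks_of(W,"stand_mouth"): print("stand",round(r["p"],2),np.round(r["xy"]),at(W,r["xy"],.06,st).round(4)[:2],r["region"].sum())
save(W,sys.argv[2])
E
python3 rod.py .154 r1.png
python3 - <<'E'
import sys; sys.path.insert(0,".")
from h import *
S=get_image("scene")
for r in masks_of(S,"knob1"):
    P=at(S,r["xy"],.029)
    if P[1]>.2: print("tub S",round(r["p"],2),P.round(3)[:2],r["region"].sum())
E
```

```text
t 57.25 pos [435.8  97.9 263.6] zax [-0.0689  0.014  -0.9975] yaw 2.224 q6 -2.18 F [ 0.   0.5 -0.6] w 85.5
rod 0.85 [312. 197.] 299 320 178 214
blob [600   0  28  14 210] [612.3   4.5] [-0.0154  0.2455]
blob [ 53 170  13  17  96] [ 58.3 177.6] [ 0.588  -0.1522]
blob [  9 237  28  46 423] [ 19.9 260.4] [ 0.7567 -0.189 ]
blob [  9 285  17  12  86] [ 15.3 288.8] [ 0.8266 -0.194 ]
blob [186 384  23  12  83] [196.2 390. ] [0.7493 0.1245]
ring [  8 104  26  50 337] [ 0.6435 -0.3398]
ring [102 123  24  32 252] [ 0.5474 -0.1511]
ring [306 174  17  15  67] [0.4385 0.0968]
ring [603 218  15   8  47] [0.1574 0.5836]
ring [381 292  14   9  47] [0.5077 0.2769]
stand 0.84 [196. 103.] [ 0.4464 -0.0741] 2847
tub S 0.83 [0.478 0.33 ] 328
tub S 0.65 [0.488 0.291] 164
tub S 0.57 [0.432 0.359] 256
tub S 0.52 [0.46  0.284] 289
tub S 0.51 [0.517 0.359] 170
```

Run:
```python
from h import *
from s import info
st=info(); W=get_image("wrist")
r=masks_of(W,"rod")[0]["region"]
for y in range(176,216,3):
    xs=np.nonzero(r[y])[0]; print(y,(xs.min(),xs.max()) if len(xs) else None, end=" ")
print(at(W,(309.5,204),.154,st),at(W,(309.5,202.5),.154,st))
S=get_image("scene"); g=masks_of(S,"rod")[0]["region"]; ys,xs=np.nonzero(g); print(ys.min(),ys.max()); 
t=ys<ys.min()+6; print("cap S",xs[t].mean(),ys.min()+3.5, at(S,(xs[t].mean(),ys.min()+3.5),.154))
```

```text
t 57.5 pos [436.   98.9 263. ] zax [-0.0696  0.0142 -0.9975] yaw 2.227 q6 -2.18 F [ 1.4 -1.  -0.3] w 85.4
176 None 179 (np.int64(309), np.int64(316)) 182 (np.int64(308), np.int64(317)) 185 (np.int64(307), np.int64(317)) 188 (np.int64(304), np.int64(317)) 191 (np.int64(302), np.int64(319)) 194 (np.int64(300), np.int64(320)) 197 (np.int64(299), np.int64(320)) 200 (np.int64(299), np.int64(320)) 203 (np.int64(299), np.int64(320)) 206 (np.int64(299), np.int64(319)) 209 (np.int64(300), np.int64(318)) 212 (np.int64(303), np.int64(314)) 215 None [0.44326391 0.09419395 0.154     ] [0.44214377 0.09335545 0.154     ]
142 174
cap S 363.8 145.5 [0.44885091 0.09422934 0.154     ]
```

Emit:
play_rows([
  {"dx": 3,"dy": -2,"dz": -10,"turn": 0,"fingers": -1},
  {"dx": 3,"dy": -2,"dz": -20,"turn": 0,"fingers": -1},
  {"dx": 0,"dy": 0,"dz": -20,"turn": 0,"fingers": -1},
  {"dx": 0,"dy": 0,"dz": -15,"turn": 0,"fingers": -1},
  {"dx": 0,"dy": 0,"dz": 0,"turn": 0,"fingers": -1},
  {"dx": 0,"dy": 0,"dz": 0,"turn": 0,"fingers": -1},
])

```text
clock: 58.2
position: [0.4433, 0.0946, 0.1934]
ee_rot: [-0.034, 0.44, 0.897, -0.009]
contact_force: [0.1, -0.9, -0.2]
width: 0.0852
```

```bash
cat > cap.py <<'E'
from h import *
from s import info
W=get_image("wrist"); st=info(); W=get_image("wrist")
r=max(masks_of(W,"rod"),key=lambda r:r["p"])["region"]
ys,xs=np.nonzero(r); w=[np.ptp(np.nonzero(r[y])[0]) if r[y].any() else 0 for y in range(400)]
d=np.percentile([v for v in w if v],90); yb=ys.max(); k=ys>yb-d
print("rows",ys.min(),yb,"d",d,"c",xs[k].mean().round(1),yb-d/2)
o,v=ray(W,(xs[k].mean(),yb-d/2),st)
print("cap",at(W,(xs[k].mean(),yb-d/2),.154,st).round(4))
E
python3 cap.py
```

```text
t 58.25 pos [443.1  94.6 193.4] zax [-0.0684  0.0137 -0.9976] yaw 2.228 q6 -2.19 F [-0.2 -1.4  0.3] w 85.7Traceback (most recent call last):
  File "cap.py", line 4, in <module>
    r=max(masks_of(W,"rod"),key=lambda r:r["p"])["region"]
      ~~~^^^^^^^^^^^^^^^^^^^^^^^^^^^^^^^^^^^^^^^
ValueError: max() iterable argument is empty
```

Emit:
play_rows([
  {"dx": -1,"dy": 0,"dz": -12,"turn": 0,"fingers": -1},
  {"dx": 0,"dy": 0,"dz": -15,"turn": 0,"fingers": -1},
  {"dx": 0,"dy": 0,"dz": -15,"turn": 0,"fingers": -1},
  {"dx": 0,"dy": 0,"dz": -15,"turn": 0,"fingers": -1},
  {"dx": 0,"dy": 0,"dz": -8,"turn": 0,"fingers": -1},
  {"dx": 0,"dy": 0,"dz": -1,"turn": 0,"fingers": -1},
])

```text
clock: 58.85
position: [0.4494, 0.0951, 0.1334]
ee_rot: [-0.025, 0.44, 0.897, -0.004]
contact_force: [0.9, 0.6, -0.4]
width: 0.0855
```

```bash
python3 cap.py
```

```text
t 58.9 pos [449.7  95.1 133.8] zax [-0.047   0.0147 -0.9988] yaw 2.229 q6 -2.19 F [ 0.1 -1.3  0.3] w 85.4
rows 198 277 d 39.0 c 332.2 257.5
cap [0.4418 0.0923 0.154 ]
```

Emit:
play_rows([
  {"dx": -4,"dy": -1,"dz": -4,"turn": 0,"fingers": -1},
  {"dx": -3,"dy": 0,"dz": -5,"turn": 0,"fingers": -1},
  {"dx": -1,"dy": 0,"dz": -2,"turn": 0,"fingers": -0.6},
  {"dx": 0,"dy": 0,"dz": -1,"turn": 0,"fingers": -0.2},
  {"dx": 0,"dy": 0,"dz": -0.5,"turn": 0,"fingers": 0},
])

```text
clock: 59.42
position: [0.4434, 0.0942, 0.1238]
ee_rot: [-0.021, 0.44, 0.898, -0.002]
contact_force: [-0.6, -0.1, -0.7]
width: 0.0515
```

```bash
python3 cap.py; python3 s.py
```

```text
t 59.4667 pos [443.4  94.2 123.8] zax [-0.0397  0.015  -0.9991] yaw 2.229 q6 -2.2 F [ 0.2 -0.  -0.6] w 44.4
rows 208 296 d 39.2 c 327.3 276.4
cap [0.4408 0.092  0.154 ]
t 59.5667 pos [443.7  94.2 124. ] zax [-0.0393  0.015  -0.9991] yaw 2.229 q6 -2.2 F [0.9 0.1 0.3] w 42.5
```

Emit:
play_rows([
  {"dx": 0,"dy": 0,"dz": -0.5,"turn": 0,"fingers": 0.3},
  {"dx": 0,"dy": 0,"dz": -0.5,"turn": 0,"fingers": 0.6},
  {"dx": 0,"dy": 0,"dz": -0.5,"turn": 0,"fingers": 1},
  {"dx": 0,"dy": 0,"dz": -0.5,"turn": 0,"fingers": 1},
  {"dx": 0,"dy": 0,"dz": -0.5,"turn": 0,"fingers": 1},
], squeeze=50)

```text
clock: 59.98
position: [0.4441, 0.095, 0.1232]
ee_rot: [-0.021, 0.441, 0.897, -0.001]
contact_force: [-0.5, -0.3, 3.8]
width: 0.018
```

```bash
python3 s.py
```

```text
t 59.9833 pos [444.1  95.  123.2] zax [-0.0385  0.0169 -0.9991] yaw 2.228 q6 -2.2 F [-0.5 -0.3  3.8] w 18.0
```

Emit:
play_rows([
  {"dx": 0,"dy": 0,"dz": 8,"turn": 0,"fingers": 1},
  {"dx": 0,"dy": 0,"dz": 20,"turn": 0,"fingers": 1},
  {"dx": 0,"dy": 0,"dz": 25,"turn": 0,"fingers": 1},
  {"dx": 0,"dy": 0,"dz": 22,"turn": 0,"fingers": 1},
  {"dx": 0,"dy": 0,"dz": 0,"turn": 0,"fingers": 1},
])

```text
clock: 60.4
position: [0.4439, 0.0939, 0.2003]
ee_rot: [-0.021, 0.44, 0.898, -0.002]
contact_force: [0.8, -0.5, -1.0]
width: 0.018
```

```bash
python3 s.py
```

```text
t 60.4 pos [443.9  93.9 200.3] zax [-0.04    0.0144 -0.9991] yaw 2.229 q6 -2.19 F [ 0.8 -0.5 -1. ] w 18.0
```

Emit:
play_rows([
  {"dx": 1,"dy": -12,"dz": 0,"turn": 0,"fingers": 1},
  {"dx": 2,"dy": -28,"dz": 0,"turn": 0,"fingers": 1},
  {"dx": 2,"dy": -28,"dz": 0,"turn": 0,"fingers": 1},
  {"dx": 2,"dy": -28,"dz": 0,"turn": 0,"fingers": 1},
  {"dx": 2,"dy": -28,"dz": 0,"turn": 0,"fingers": 1},
  {"dx": 2,"dy": -28,"dz": 0,"turn": 0,"fingers": 1},
  {"dx": 1,"dy": -12,"dz": 0,"turn": 0,"fingers": 1},
  {"dx": 0,"dy": 0,"dz": 0,"turn": 0,"fingers": 1},
  {"dx": 0,"dy": 0,"dz": 0,"turn": 0,"fingers": 1},
])

```text
clock: 61.15
position: [0.4547, -0.0764, 0.1967]
ee_rot: [-0.021, 0.439, 0.898, -0.002]
contact_force: [-0.3, 0.1, -1.1]
width: 0.0177
```

```bash
python3 s.py
cat > tip.py <<'E'
from h import *
from s import info
import sys
W=get_image("wrist"); st=info(); W=get_image("wrist")
zt=st["position"][2]-.099
for n in ("rod","stand_mouth"):
    for r in masks_of(W,n)[:2]:
        g=r["region"]; ys,xs=np.nonzero(g); print(n,round(r["p"],2),"rows",ys.min(),ys.max(),"cols",xs.min(),xs.max(),"top-cols",xs[ys<ys.min()+6].mean().round(1))
        if n=="stand_mouth":
            c=max(cv2.findContours(g.astype(np.uint8),0,1)[0],key=cv2.contourArea); q=cv2.approxPolyDP(c,6,True)[:,0]; print([(tuple(a.tolist()),tuple((at(W,a,.06,st)[:2]*1000).round(0).tolist())) for a in q])
# dark hole on the stand's top & shaft by grey profile
p=cv2.cvtColor(W["pixels"],cv2.COLOR_RGB2GRAY)
save(W,sys.argv[1])
E
python3 tip.py p1.png
```

```text
t 61.15 pos [454.7 -76.4 196.7] zax [-0.0404  0.015  -0.9991] yaw 2.232 q6 -2.55 F [-0.3  0.1 -1.1] w 17.7
t 61.2 pos [454.7 -76.1 196.6] zax [-0.0407  0.0148 -0.9991] yaw 2.233 q6 -2.55 F [ 0.7  0.9 -1.2] w 17.8
rod 0.61 rows 195 295 cols 305 343 top-cols 327.6
stand_mouth 0.83 rows 138 218 cols 275 357 top-cols 309.6
[((307, 138), (422.0, -117.0)), ((275, 193), (484.0, -109.0)), ((318, 218), (479.0, -60.0)), ((321, 199), (461.0, -70.0)), ((328, 194), (453.0, -67.0)), ((337, 207), (458.0, -52.0)), ((357, 172), (419.0, -59.0))]
```

Run:
```python
from h import *
from s import info
st=info(); W=get_image("wrist")
print("tip",at(W,(327.6,201.5),st["position"][2]-.0935,st).round(4), "cap",at(W,(324,276),st["position"][2]+.031,st).round(4))
w=cv2.resize(W["pixels"][120:310,250:400],None,fx=4,fy=3.1,interpolation=cv2.INTER_CUBIC); 
cv2.imwrite("pics/p2.png",cv2.cvtColor(w,cv2.COLOR_RGB2BGR))
g=cv2.cvtColor(W["pixels"],cv2.COLOR_RGB2GRAY)
# hole: dark blob inside stand mask
m=masks_of(W,"stand_mouth")[0]["region"].astype(np.uint8); rod=masks_of(W,"rod")[0]["region"]
k=cv2.erode(m,np.ones((7,7)))>0; k&=~(cv2.dilate(rod.astype(np.uint8),np.ones((3,3)))>0)
print(np.percentile(g[k],[1,5,25,50,75]))
h=(g<np.median(g[k])*.6)&k; n,l,s,c=cv2.connectedComponentsWithStats(h.astype(np.uint8))
for i in range(1,n):
    if s[i,4]>8: print("dark",s[i],c[i].round(1),at(W,c[i],.06,st).round(4)[:2])
```

```text
t 61.35 pos [454.9 -75.  197.2] zax [-0.0397  0.0148 -0.9991] yaw 2.235 q6 -2.55 F [ 0.5 -0.8 -0.6] w 17.9
tip [ 0.4504 -0.0716  0.1037] cap [ 0.4527 -0.0789  0.2282]
[ 46.  70. 141. 143. 145.]
dark [308 142  30  19  47] [322.6 150.7] [ 0.4231 -0.0967]
dark [309 178  13  12 118] [315.2 183.3] [ 0.4527 -0.0826]
```

Emit:
play_rows([
  {"dx": 1,"dy": -5,"dz": -5,"turn": 0,"fingers": 1},
  {"dx": 1,"dy": -4,"dz": -10,"turn": 0,"fingers": 1},
  {"dx": 0,"dy": 0,"dz": -5,"turn": 0,"fingers": 1},
  {"dx": 0,"dy": 0,"dz": 0,"turn": 0,"fingers": 1},
])

```text
clock: 61.83
position: [0.4576, -0.0837, 0.176]
ee_rot: [-0.02, 0.436, 0.9, -0.002]
contact_force: [0.4, 0.2, -1.2]
width: 0.0179
```

```bash
cat > ins.py <<'E'
from h import *
from s import info
W=get_image("wrist"); W=get_image("wrist"); st=info(); W=get_image("wrist")
g=cv2.cvtColor(W["pixels"],cv2.COLOR_RGB2GRAY)
zt=st["position"][2]-.099; print("tip z",round(zt,4))
R=masks_of(W,"rod"); 
for r in R[:1]:
    m=r["region"]; ys,xs=np.nonzero(m); y0=ys.min(); wd=[(y,xs[ys==y].min(),xs[ys==y].max()) for y in range(y0,y0+20,3)]; print("rod",r["p"],wd)
    for dy in (6,7,8): print("  tip ctr",at(W,(xs[(ys>y0+4)&(ys<y0+12)].mean(),y0+dy),zt+.0055,st).round(4)[:2])
for r in masks_of(W,"stand_mouth")[:1]:
    k=cv2.morphologyEx(r["region"].astype(np.uint8),cv2.MORPH_CLOSE,np.ones((25,25))); k=cv2.erode(k,np.ones((7,7)))>0
    rod=cv2.dilate(R[0]["region"].astype(np.uint8),np.ones((3,3)))>0 if R else np.zeros_like(k)
    h=(g<np.median(g[k])*.6)&k&~rod; n,l,s,c=cv2.connectedComponentsWithStats(h.astype(np.uint8))
    for i in range(1,n):
        if s[i,4]>8: b=(s[i,0]+s[i,2]/2-.5,s[i,1]+s[i,3]/2-.5); print("dark",s[i],at(W,b,.06,st).round(4)[:2])
w=cv2.resize(W["pixels"][150:300,260:390],None,fx=4.5,fy=4,interpolation=cv2.INTER_CUBIC); cv2.imwrite("pics/p3.png",cv2.cvtColor(w,cv2.COLOR_RGB2BGR))
E
python3 ins.py
```

```text
t 61.9333 pos [457.9 -83.8 176.7] zax [-0.037   0.0135 -0.9992] yaw 2.239 q6 -2.57 F [ 0.4  0.2 -0.9] w 18.2
tip z 0.0777
rod 0.87 [(195, np.int64(326), np.int64(329)), (198, np.int64(323), np.int64(332)), (201, np.int64(321), np.int64(333)), (204, np.int64(321), np.int64(333)), (207, np.int64(320), np.int64(334)), (210, np.int64(320), np.int64(334)), (213, np.int64(320), np.int64(334))]
  tip ctr [ 0.4536 -0.0811]
  tip ctr [ 0.4542 -0.0806]
  tip ctr [ 0.4549 -0.08  ]
dark [114 249  17  20 163] [ 0.6558 -0.2186]
```

View pics/p3.png

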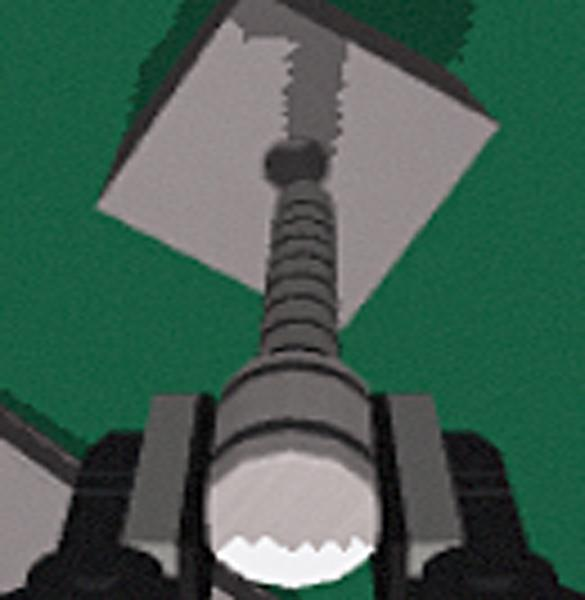

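The hole is at crop (296,163), i.e. (325.8,190.8) in full. The tip is just below it at about (327.6,202).

Run:
```python
from h import *
from s import info
st=info(); W=get_image("wrist")
print("hole",at(W,(325.8,190.7),.06,st).round(4),"tip",[at(W,(327.4,y),st["position"][2]-.0935,st).round(4)[:2].tolist() for y in (201.5,202.5)])
```

```text
t 62.0833 pos [458.5 -83.9 177.6] zax [-0.035   0.0128 -0.9993] yaw 2.239 q6 -2.57 F [ 1.   0.2 -0.4] w 18.2
hole [ 0.4527 -0.0829  0.06  ] tip [[0.4545, -0.0808], [0.4552, -0.0802]]
```

Emit:
play_rows([
  {"dx": -2.2,"dy": -2.2,"dz": -2,"turn": 0,"fingers": 1},
  {"dx": 0,"dy": 0,"dz": -2,"turn": 0,"fingers": 1},
  {"dx": 0,"dy": 0,"dz": -2,"turn": 0,"fingers": 1},
  {"dx": 0,"dy": 0,"dz": -1,"turn": 0,"fingers": 1},
])

```text
clock: 62.47
position: [0.4566, -0.0865, 0.171]
ee_rot: [-0.017, 0.436, 0.9, -0.002]
contact_force: [-0.3, -0.8, -1.2]
width: 0.0184
```

```bash
python3 ins.py
```

```text
t 62.5667 pos [456.6 -86.5 171. ] zax [-0.033   0.0121 -0.9994] yaw 2.239 q6 -2.58 F [ 0.3 -0.2 -1. ] w 18.3
tip z 0.072
rod 0.76 [(195, np.int64(325), np.int64(330)), (198, np.int64(322), np.int64(333)), (201, np.int64(321), np.int64(333)), (204, np.int64(321), np.int64(334)), (207, np.int64(320), np.int64(334)), (210, np.int64(320), np.int64(334)), (213, np.int64(320), np.int64(334))]
  tip ctr [ 0.4526 -0.0839]
  tip ctr [ 0.4533 -0.0833]
  tip ctr [ 0.454  -0.0828]
dark [316 148  48  31 134] [ 0.4226 -0.093 ]
dark [321 187  14  10  75] [ 0.4494 -0.0852]
```

Emit:
play_rows([
  {"dx": 0,"dy": 0,"dz": -2.5,"turn": 0,"fingers": 1},
  {"dx": 0,"dy": 0,"dz": -2.5,"turn": 0,"fingers": 1},
  {"dx": 0,"dy": 0,"dz": -2.5,"turn": 0,"fingers": 1},
  {"dx": 0,"dy": 0,"dz": -2.5,"turn": 0,"fingers": 1},
  {"dx": 0,"dy": 0,"dz": -2,"turn": 0,"fingers": 1},
  {"dx": 0,"dy": 0,"dz": -2,"turn": 0,"fingers": 1},
])

```text
clock: 63.22
position: [0.4573, -0.0865, 0.1563]
ee_rot: [-0.017, 0.436, 0.9, -0.002]
contact_force: [0.9, 0.6, -0.7]
width: 0.0177
```

```bash
python3 s.py
```

```text
t 63.2167 pos [457.3 -86.5 156.3] zax [-0.0315  0.0115 -0.9994] yaw 2.239 q6 -2.58 F [ 0.9  0.6 -0.7] w 17.7
```

Emit:
play_rows([
  {"dx": 0,"dy": 0,"dz": -2.5,"turn": 0,"fingers": 1},
  {"dx": 0,"dy": 0,"dz": -2.5,"turn": 0,"fingers": 1},
  {"dx": 0,"dy": 0,"dz": -2.5,"turn": 0,"fingers": 1},
])

```text
clock: 63.47
position: [0.4568, -0.0862, 0.1479]
ee_rot: [-0.017, 0.436, 0.9, -0.002]
contact_force: [0.3, 0.6, -1.1]
width: 0.0178
```

Emit:
play_rows([
  {"dx": 0,"dy": 0,"dz": -3,"turn": 0,"fingers": 1},
  {"dx": 0,"dy": 0,"dz": -3,"turn": 0,"fingers": 1},
  {"dx": 0,"dy": 0,"dz": -3,"turn": 0,"fingers": 1},
])

```text
clock: 63.72
position: [0.4565, -0.0859, 0.1379]
ee_rot: [-0.018, 0.436, 0.9, -0.002]
contact_force: [-0.3, -0.3, -0.6]
width: 0.0179
```

Sliding in freely. The bottom is expected at TCP z ≈ 0.119.

Emit:
play_rows([
  {"dx": 0,"dy": 0,"dz": -3,"turn": 0,"fingers": 1},
  {"dx": 0,"dy": 0,"dz": -3,"turn": 0,"fingers": 1},
  {"dx": 0,"dy": 0,"dz": -3,"turn": 0,"fingers": 1},
])

```text
clock: 63.97
position: [0.4561, -0.0856, 0.1278]
ee_rot: [-0.018, 0.436, 0.9, -0.001]
contact_force: [-0.1, -0.1, 0.2]
width: 0.0178
```

Emit:
play_rows([
  {"dx": 0,"dy": 0,"dz": -2,"turn": 0,"fingers": 1},
  {"dx": 0,"dy": 0,"dz": -2,"turn": 0,"fingers": 1},
])

```text
clock: 64.13
position: [0.4559, -0.0856, 0.123]
ee_rot: [-0.019, 0.436, 0.9, -0.001]
contact_force: [-0.7, 1.2, -0.7]
width: 0.0184
```

Emit:
play_rows([
  {"dx": 0,"dy": 0,"dz": -2,"turn": 0,"fingers": 1},
  {"dx": 0,"dy": 0,"dz": -2,"turn": 0,"fingers": 1},
])

```text
clock: 64.3
position: [0.4559, -0.0854, 0.1187]
ee_rot: [-0.019, 0.436, 0.9, -0.001]
contact_force: [-0.2, 0.8, 11.9]
width: 0.0181
```

Bottomed at the expected height. I'll release and retreat upward.

Emit:
play_rows([
  {"dx": 0,"dy": 0,"dz": 0,"turn": 0,"fingers": 0.8},
  {"dx": 0,"dy": 0,"dz": 0,"turn": 0,"fingers": 0.4},
  {"dx": 0,"dy": 0,"dz": 0,"turn": 0,"fingers": 0},
  {"dx": 0,"dy": 0,"dz": 0,"turn": 0,"fingers": -0.5},
  {"dx": 0,"dy": 0,"dz": 0,"turn": 0,"fingers": -1},
  {"dx": 0,"dy": 0,"dz": 0,"turn": 0,"fingers": -1},
  {"dx": 0,"dy": 0,"dz": 0,"turn": 0,"fingers": -1},
  {"dx": 0,"dy": 0,"dz": 15,"turn": 0,"fingers": -1},
  {"dx": 0,"dy": 0,"dz": 25,"turn": 0,"fingers": -1},
  {"dx": 0,"dy": 0,"dz": 30,"turn": 0,"fingers": -1},
  {"dx": 0,"dy": 0,"dz": 30,"turn": 0,"fingers": -1},
  {"dx": 0,"dy": 0,"dz": 30,"turn": 0,"fingers": -1},
  {"dx": 0,"dy": 10,"dz": 20,"turn": 0,"fingers": -1},
  {"dx": 0,"dy": 20,"dz": 0,"turn": 0,"fingers": -1},
  {"dx": 0,"dy": 25,"dz": 0,"turn": 0,"fingers": -1},
  {"dx": 0,"dy": 25,"dz": 0,"turn": 0,"fingers": -1},
  {"dx": 0,"dy": 0,"dz": 0,"turn": 0,"fingers": -1},
])

```text
clock: 65.72
position: [0.4563, -0.0048, 0.2772]
ee_rot: [-0.016, 0.438, 0.899, -0.001]
contact_force: [-0.7, -0.4, 0.0]
width: 0.0854
```

Run:
```python
from h import *
from s import info
info(); T=get_image("top"); S=get_image("scene")
for r in masks_of(S,"rod"):
    ys,xs=np.nonzero(r["region"]); print("S rod",round(r["p"],2),np.round(r["xy"]),xs.min(),xs.max(),ys.min(),ys.max())
print("expected cap",proj(S,(.451,-.0825,.15)).round(1),"mouth",proj(S,(.451,-.0825,.06)).round(1))
for n,im in(("T",T),("S",S)):
    for r in masks_of(im,"knob1"): print(n,round(r["p"],2),at(im,r["xy"],.028).round(3)[:2],r["region"].sum())
for q,z in (("board_a",.01),("tape",.02),("driver",.01)):
    for r in masks_of(T,q)[:2]: print(q,round(r["p"],2),at(T,r["xy"],z).round(3)[:2])
cv2.imwrite("pics/fin.png",cv2.cvtColor(S["pixels"],cv2.COLOR_RGB2BGR))
```

```text
t 65.7167 pos [456.3  -4.8 277.2] zax [-0.0291  0.012  -0.9995] yaw 2.234 q6 -2.4 F [-0.7 -0.4  0. ] w 85.4
S rod 0.49 [287. 150.] 283 291 136 167
expected cap [288.9 136.8] mouth [290.  166.3]
T 0.84 [0.454 0.285] 270
T 0.76 [0.487 0.317] 250
T 0.69 [0.518 0.364] 246
T 0.66 [0.437 0.351] 266
T 0.65 [ 0.785 -0.283] 270
T 0.65 [0.802 0.011] 214
T 0.64 [ 0.699 -0.228] 551
T 0.63 [0.509 0.283] 254
T 0.57 [ 0.574 -0.173] 194
T 0.47 [ 0.337 -0.068] 37
S 0.92 [0.807 0.013] 473
S 0.84 [ 0.783 -0.286] 414
S 0.73 [0.484 0.291] 156
S 0.71 [0.442 0.285] 292
S 0.71 [0.503 0.367] 161
S 0.66 [0.433 0.357] 247
S 0.65 [0.468 0.331] 290
S 0.63 [ 0.348 -0.081] 205
S 0.58 [ 0.574 -0.172] 301
board_a 0.95 [ 0.7   -0.238]
board_a 0.66 [0.696 0.244]
tape 0.61 [ 0.712 -0.401]
tape 0.55 [0.487 0.32 ]
driver 0.89 [0.663 0.361]
```

```bash
python3 -c "
from rig import *
print(sign_off())"
```

```text
the job is handed in; nothing more can be done
None
```

The sample's bore is full depth (40 mm). All five black knobs are in the round tub, the rod is back in its stand, and the job was handed in at about 66 s of the 210 s allowed.

- **Bore reading:** The rod bottomed at the height expected for 40 mm. With the rod released, the scene picture put its cap at row 144; full depth predicts 143.4 and short predicts 137.7. It was still standing in the sample when I checked before the fifth knob and again before fetching it.
- **Knobs:** I lowered each one until the wrist force showed floor contact, then opened the gripper gently. One knob had been knocked against its neighbour on the tray during the run, and I still picked up both.
- **Rod:** It went back into the stand and bottomed at the expected height. Its cap is at row 136, where 136.8 was predicted.
- **Last checks:** Both fixed cameras show five knobs in the round tub. The boards, tape and screwdriver are where they were to within about a centimetre, as far as the top camera can tell. The gripper is open and clear of everything.

**What went wrong on the way:**
- The first grasp closed above the ball's middle, and I redid it lower.
- While I placed the second knob, the gripper touched the tub wall or rim with about 20 N. The fourth placement also brushed it, at about 4 N. I backed off both times.
- The viewer refused a last look at the final scene picture because the 16-picture limit was reached, so the final check rests on the networks' readings only.

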